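# Line up the small desk things by height on the cork mats

## Task

Line up the glue stick, the tape measure, the white charger and the eraser, which stand on the desk riser, on the riser's wooden board in order of height: the tallest on the round cork mat beside the raised end stop, then ever shorter towards the open end, one on each mat. Each stands upright as it stood before, centred on its mat and let go. Leave the pad of sticky notes where it lies.

Things in the scene. Friction and masses are not known exactly. Their poses are not given: they have to be found in the camera images.
- glue_stick: glue stick standing upright, round, 28 mm across and 94 mm tall (the tallest), white with a red cap; the cap is fixed. Origin: centre of its underside; z up along the stick
- tape_measure: black tape measure with a red dial, standing on edge, 72 mm tall: 41 mm thick along its x with a clip, solid case from x = -18 to +12 mm, y = -29 to +41 mm, up to z = 65 mm. Grasp its two flat sides (along its x). Origin: on its underside in the middle of its whole outline; z up
- charger: white charger block, square, 60 x 60 mm and 28 mm tall. Origin: centre of its underside; x and y along its sides, z up
- eraser: eraser in a blue sleeve lying flat, 23 mm along its x, 52 mm along its y, 13 mm tall (the lowest). Origin: centre of its underside; z up
- board: light wooden board, 70 mm along its x, 340 along its y, 8 thick, fixed on the desk riser whose top (560 x 230 mm) is 0.23 m above the desk and carries all listed things. A dark wooden end stop, 24 mm tall, crosses its +y end (left, seen from the robot). The mats lie along its middle (x = 0) at y = +120, +40, -40, -120 mm. Origin: centre of its underside
- mat_a: identical round cork mat, 52 mm across, fixed on the wooden board and standing 2 mm proud of it, its top 10 mm above the riser's top. Origin: centre of its underside, on the riser's top. Which lettered mat has which place in the row changes with every start
- mat_b: identical round cork mat, 52 mm across, fixed on the wooden board and standing 2 mm proud of it, its top 10 mm above the riser's top. Origin: centre of its underside, on the riser's top. Which lettered mat has which place in the row changes with every start
- mat_c: identical round cork mat, 52 mm across, fixed on the wooden board and standing 2 mm proud of it, its top 10 mm above the riser's top. Origin: centre of its underside, on the riser's top. Which lettered mat has which place in the row changes with every start
- mat_d: identical round cork mat, 52 mm across, fixed on the wooden board and standing 2 mm proud of it, its top 10 mm above the riser's top. Origin: centre of its underside, on the riser's top. Which lettered mat has which place in the row changes with every start
- sticky_notes: loose pad of green sticky notes, 50 x 50 mm, 20 mm tall, a bystander at the right end of the riser (at its left end is a fixed blue tin, 30 mm tall). Origin: centre of its underside. Note: two monitors, 0.57 m tall, stand 0.35 m from the base axis, between robot and riser: reach over them with the elbow high
Mind the look-alikes: they are no part of the job. What is shaped like the glue_stick but blue is not meant.

How it is judged:
By the outcome, as a careful person would: the job done as asked, in the order asked, and still so for the second after the job is handed in, with the robot touching nothing.
It also fails if it takes over 102 s, if anything falls off the work surface, if the arm or the gripper's body presses on something with over 40 N, if the wrist force passes 120 N, or if a joint passes its speed limit or range.

## Robot

A 6-joint arm with a two-finger parallel gripper is mounted at the origin on a cart in front of the work surface, level with it; the furniture and walls round the work are solid. World frame = base frame: x ahead of the robot, y to its left, z up, the work surface at z = 0. Lengths are in m, angles in degrees, forces in N, time in s.
With the tool pointing down it reaches from about 0.4 to 0.825 m from the base axis. Payload 7 kg.
Tool frame: the origin (TCP) lies at the very end of the fingers, on their centre line; the grasp point (between the pads) lies 19 mm behind it; z points along the fingers, y is the direction in which the jaws open and shut (so a half turn about z gives the same grasp; the last joint's range is limited). The gripper opens to 88 mm and grips with 3 to 60 N. Pads are 19 mm wide; open, the fingers measure 130 mm over their backs; the gripper's body (78 mm by 193 mm) begins 47 mm behind the grasp point.
Start: joints at [89.559, 20.546, 0.682, 0, -70.136, -16.507], TCP at [0.197, 0.646, 0.227] pointing down, gripper open.
Joint ranges: [-176.03, 176.03], [-82.01, 121.73], [-58.28, 71.71], [-173.87, 95.51], [-174.79, -0.11], [-173.66, 173.66]. Speed limits (degrees/s): [136.94, 136.94, 172.46, 180, 180, 180].

## Interface

Orientations are given as [roll, pitch, yaw] about the fixed x, y, z axes, in that order (R = Rz(yaw) Ry(pitch) Rx(roll)).
In Python, from plant import ctrl, snapshot, workorder gives the robot as it stands. The module is installed in compiled form; this text tells all that it offers.
- The arm moves only by the shell command python3 -m creep 'ROWS'. ROWS is JSON, a list of rows, each a list of 5 numbers: the shift along the tool's x, y, z scaled (see below), then the turn about the tool's z scaled (see below), then the finger opening in mm, from 0 to 87.6. A call has exactly 8 rows; each row is the pose to reach, as a shift and turn from the pose commanded when the call began, along the tool's axes at that moment, turning the shorter way round; what a row does not reach only later rows make up. The controller multiplies each number of a shift by 0.1 m and each number of a turn by 180 degrees. A row lasts 1/12 s, in which the tool goes at most 41.7 mm and 7.16 degrees, less where a joint would pass 70% of its speed; a pose out of reach is approached as far as the arm can. A call with a number of a shift or a turn outside -1 to 1 is refused whole. A call with a gripper value outside its range is refused whole. The fingers move at their own pace and stop on an object; the grip force is fixed at half the most. Time passes only in rows, so rows that repeat a pose let the fingers close, or fill a call up. It gives the time, the measured TCP pose, the force and the opening at its end, in the units of the state.
- ctrl.get_obs(): the state, without advancing time (a new reading comes with each control period).
- snapshot(name): name is "side" or "top" or "wrist"; returns a dict with "img" (400x640x3 uint8, blue, green, red), "camera_matrix" (3x3 intrinsics, pixels), "xyz" and "rotation" of the camera in the world. Camera axes: x right, y up, looking along -z (the intrinsics and any distortion apply to the point x, -y, -z); pixel columns grow to the right and rows downward; lengths in m; the calibration is good to about 2 mm. A picture is of the moment at which its call begins. There is no depth.
- workorder.close_job(): hands the job in, once; it reports no verdict.
The state is a dict: "clock": time; "joint_pos": joint angles; "qvel": joint speeds; "tau": joint torques, N m; "tool_pos": TCP position; "orientation": TCP orientation; "force": force on the tool from outside, world axes, zero at the start; "moment": the same for the moment, N m; "opening": finger opening in m.
Only numpy, scipy, OpenCV 4.12 (cv2) and the standard library are available. Lean on these libraries where they do the work, as an engineer would, in place of code of your own. Each camera call takes 0.05 s, during which the arm holds its last target.

## Working session

There is one attempt and no reset: what is moved stays moved. The work goes in short steps, Python scripts to look and compute and a shell command to move; the robot and the scene stay as the last step left them, time stands still between calls to the robot, and variables do not carry over. Pictures are saved under pics/ and viewed, and the job is handed in when it is done.

```bash
mkdir -p pics
cat > h.py <<'E'
import numpy as np, cv2
from plant import ctrl, snapshot, workorder
def snap(n,f):
    s=snapshot(n); cv2.imwrite(f'pics/{f}.png',s['img']); np.save(f'pics/{f}.npy',{k:s[k] for k in s},allow_pickle=True); return s
def load(f): return np.load(f'pics/{f}.npy',allow_pickle=True).item()
def pix2w(s,u,v,z):
    K=np.array(s['camera_matrix']);R=np.array(s['rotation']);c=np.array(s['xyz'])
    d=s.get('distortion')
    p=np.linalg.inv(K)@[u,v,1.]; r=R@np.array([p[0],-p[1],-p[2]])
    return c+r*(z-c[2])/r[2]
def w2pix(s,P):
    K=np.array(s['camera_matrix']);R=np.array(s['rotation']);c=np.array(s['xyz'])
    p=R.T@(np.array(P)-c); q=K@[p[0],-p[1],-p[2]]; return q[:2]/q[2]
E
python3 - <<'E'
from h import *
print(ctrl.get_obs())
for n in ['top','side','wrist']:
    s=snap(n,n+'0'); print(n,s.keys(),s['xyz'],s['rotation'],s['camera_matrix'])
E
```

```text
{'clock': 0.0, 'joint_pos': array([ 8.95562856e+01,  2.05919369e+01,  6.32284695e-01, -1.84746231e-02,
       -7.01356012e+01, -1.65071789e+01]), 'qvel': array([-0.10986622, -0.04136562,  0.04951029, -0.05577723, -0.12000871,
        0.02455892]), 'tau': array([-5.49513861e-04, -5.82722712e+01,  2.93054509e+01,  6.99699238e+00,
        6.88879634e-03, -1.81404466e-04]), 'tool_pos': array([0.19668771, 0.6451883 , 0.22561089]), 'orientation': array([ 1.79903738e+02, -1.04159293e-02, -1.69571766e+01]), 'force': array([-0.1608079 ,  0.44641143,  0.26495016]), 'moment': array([-0.00098162,  0.02818583, -0.01543111]), 'opening': 0.08760135300967879}
top dict_keys(['img', 'camera_matrix', 'xyz', 'rotation']) [ 0.32886566 -0.36877839  1.12303661] [ 1.33294533e+01  8.20845617e-02 -8.64615909e+01] [[482.09266003   0.         318.97997101]
 [  0.         482.09266003 203.11788868]
 [  0.           0.           1.        ]]
side dict_keys(['img', 'camera_matrix', 'xyz', 'rotation']) [0.73604265 0.12642134 0.99900762] [ 31.65187917   0.57209054 157.21649592] [[383.5650821    0.         320.00619288]
 [  0.         383.5650821  197.532806  ]
 [  0.           0.           1.        ]]
wrist dict_keys(['img', 'camera_matrix', 'xyz', 'rotation']) [0.26062523 0.62499842 0.38329666] [-1.44633422e+01 -1.04515469e-01 -1.06978971e+02] [[295.56361039   0.         316.21311658]
 [  0.         295.56361039 198.09842069]
 [  0.           0.           1.        ]]
```

View pictures.

```bash
sed -i "s/R=np.array(s\['rotation'\])/R=Rot.from_euler('xyz',s['rotation'],degrees=True).as_matrix()/; s/^import numpy as np, cv2/import numpy as np, cv2\nfrom scipy.spatial.transform import Rotation as Rot/" h.py; cat h.py|head -12
```

```text
import numpy as np, cv2
from scipy.spatial.transform import Rotation as Rot
from plant import ctrl, snapshot, workorder
def snap(n,f):
    s=snapshot(n); cv2.imwrite(f'pics/{f}.png',s['img']); np.save(f'pics/{f}.npy',{k:s[k] for k in s},allow_pickle=True); return s
def load(f): return np.load(f'pics/{f}.npy',allow_pickle=True).item()
def pix2w(s,u,v,z):
    K=np.array(s['camera_matrix']);R=Rot.from_euler('xyz',s['rotation'],degrees=True).as_matrix();c=np.array(s['xyz'])
    d=s.get('distortion')
    p=np.linalg.inv(K)@[u,v,1.]; r=R@np.array([p[0],-p[1],-p[2]])
    return c+r*(z-c[2])/r[2]
def w2pix(s,P):
```

View pics/top0.png

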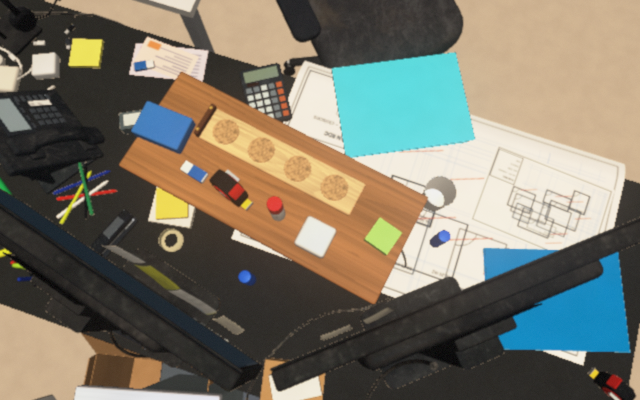

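View pics/side0.png

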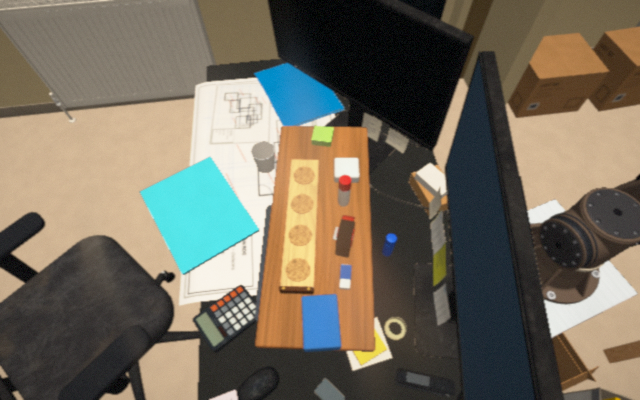

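View pics/wrist0.png

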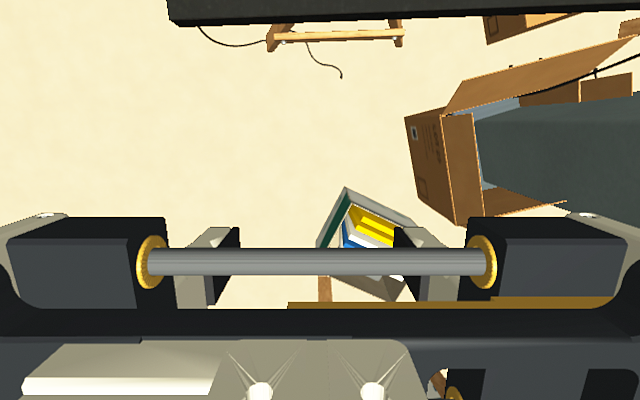

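Run:
```python
from h import *
t=load('top0')['img'][65:305,110:440]; cv2.imwrite('pics/tc.png',cv2.resize(t,None,fx=2.4,fy=2.4,interpolation=cv2.INTER_CUBIC))
t=load('side0')['img'][115:360,240:440]; cv2.imwrite('pics/sc.png',cv2.resize(t,None,fx=2.4,fy=2.4,interpolation=cv2.INTER_CUBIC))
```

```text
(no output)
```

View pics/tc.png

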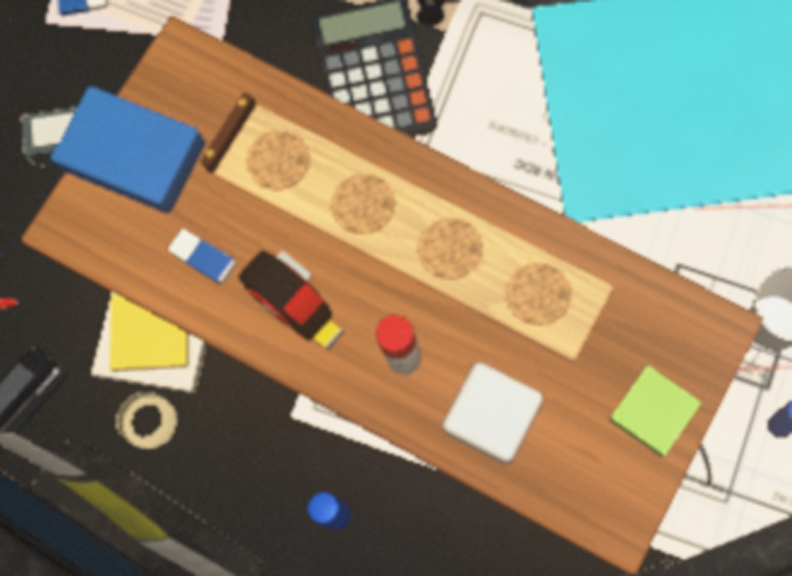

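View pics/sc.png

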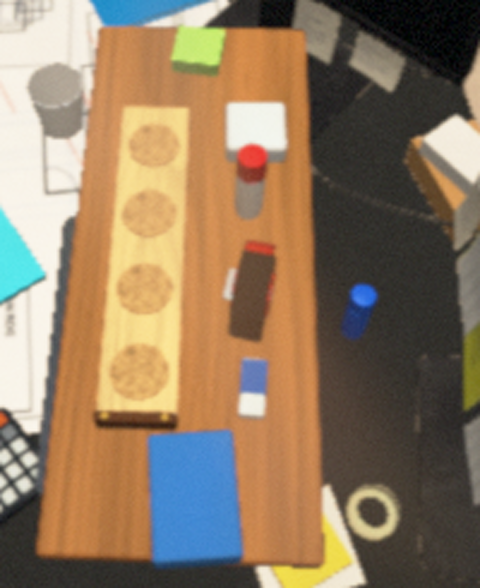

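```bash
cat > m.py <<'E'
from h import *
s=load('top0'); S=load('side0')
def T(u,v,z): return pix2w(s,(u+.5)/2.4-.5+110,(v+.5)/2.4-.5+65,z)[:2].round(4)
def D(u,v,z): return pix2w(S,(u+.5)/2.4-.5+240,(v+.5)/2.4-.5+115,z)[:2].round(4)
E
python3 - <<'E'
from m import *
print('mats top',[T(*p,.24) for p in [(278,160),(363,204),(450,248),(538,294)]])
print('mats side',[D(*p,.24) for p in [(139,371),(145,288),(149,213),(154,145)]])
print('board corners',[T(*p,.238) for p in [(612,288),(576,359),(214,171)]])
print('riser',[T(*p,.23) for p in [(170,17),(760,320),(640,573),(23,240)]])
print('riser side',[D(*p,.23) for p in [(38,555),(100,28),(305,30),(322,562)]])
print('glue',T(396,334,.324),D(252,155,.324))
print('charger',[T(*p,.258) for p in [(482,363),(543,402),(510,461),(444,417)]],D(256,126,.258))
print('eraser',[T(*p,.243) for p in [(181,231),(236,262),(221,282),(168,250)]],D(253,387,.243))
print('sticky',T(656,410,.25),D(200,45,.25))
E
```

```text
mats top [array([ 0.67  , -0.1637]), array([ 0.6366, -0.2361]), array([ 0.604 , -0.3087]), array([ 0.5703, -0.3809])]
mats side [array([ 0.6728, -0.1642]), array([ 0.6391, -0.2367]), array([ 0.6066, -0.3096]), array([ 0.573 , -0.3818])]
board corners [array([ 0.5794, -0.4392]), array([ 0.5201, -0.4134]), array([ 0.6581, -0.1123])]
riser [array([ 0.7969, -0.0562]), array([ 0.5625, -0.5583]), array([ 0.3597, -0.4699]), array([0.5927, 0.0373])]
riser side [array([ 0.8011, -0.0557]), array([ 0.5679, -0.5593]), array([ 0.3606, -0.4668]), array([0.5961, 0.0365])]
glue [ 0.5118 -0.2808] [ 0.5151 -0.2812]
charger [array([ 0.5083, -0.341 ]), array([ 0.481 , -0.3891]), array([ 0.4348, -0.3668]), array([ 0.4649, -0.315 ])] [ 0.4753 -0.3512]
eraser [array([ 0.604 , -0.0935]), array([ 0.581 , -0.1403]), array([ 0.5639, -0.1303]), array([ 0.5876, -0.0851])] [ 0.5884 -0.1114]
sticky [ 0.4815 -0.4756] [ 0.4824 -0.4766]
```

```bash
python3 - <<'E'
from m import *
for n,f,ps in [('top',s,[(0,195),(255,370),(275,382),(640,225)]),('side',S,[(490,55),(550,400),(270,0),(475,40)])]:
  for z in (.57,.55): print(n,z,[pix2w(f,*p,z)[:2].round(3) for p in ps])
print('bluetin',[T(*p,.26) for p in [(92,87),(203,137),(167,205),(53,160)]])
# tape
print('tape',T(284,297,.295), T(300,268,.24),T(328,333,.24), D(252,290,.3))
E
python3 - <<'E'
import cv2
im=cv2.imread('pics/top0.png')[165:220,200:260]; a=cv2.resize(im,None,fx=10,fy=10,interpolation=cv2.INTER_CUBIC)
cv2.imwrite('pics/tape.png',a)
im=cv2.imread('pics/side0.png')[205:265,325:370]; a=cv2.resize(im,None,fx=9,fy=9,interpolation=cv2.INTER_CUBIC)
cv2.imwrite('pics/tapes.png',a)
E
```

```text
top 0.57 [array([0.446, 0.018]), array([ 0.269, -0.302]), array([ 0.258, -0.325]), array([ 0.456, -0.735])]
top 0.55 [array([0.451, 0.032]), array([ 0.267, -0.299]), array([ 0.255, -0.323]), array([ 0.461, -0.748])]
side 0.57 [array([ 0.263, -0.267]), array([0.52 , 0.186]), array([ 0.553, -0.57 ]), array([ 0.263, -0.311])]
side 0.55 [array([ 0.241, -0.286]), array([0.51 , 0.189]), array([ 0.544, -0.602]), array([ 0.241, -0.331])]
bluetin [array([ 0.7156, -0.0117]), array([ 0.6781, -0.1064]), array([ 0.6194, -0.0851]), array([0.6514, 0.0103])]
tape [ 0.5414 -0.1924] [ 0.5801 -0.1909] [ 0.5286 -0.2182] [ 0.5647 -0.171 ]
```

View pics/tape.png

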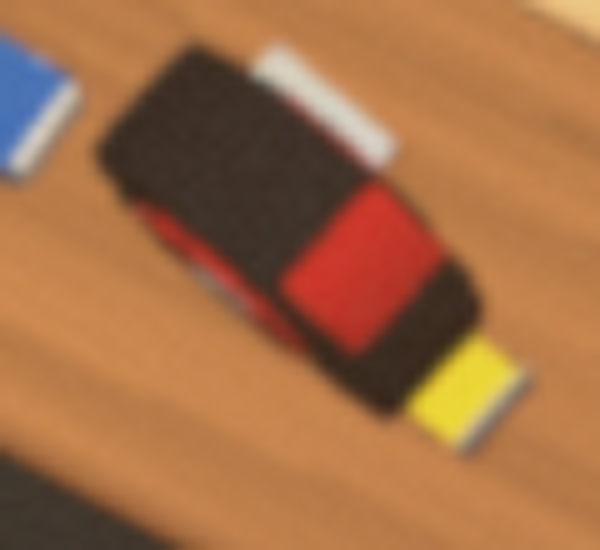

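View pics/tapes.png

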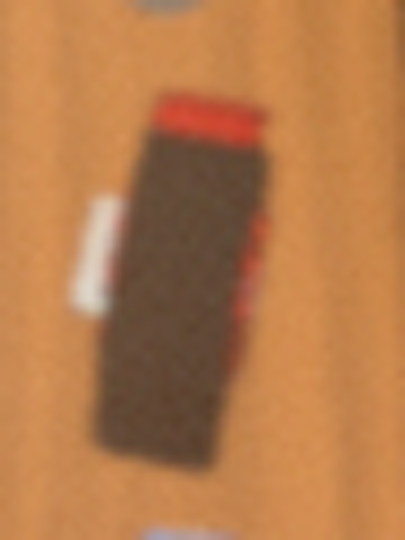

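```bash
python3 -m creep '[[0,0,-1,0,87.6],[0,0,-1,0,87.6],[0,0,-1,0,87.6],[0,0,-1,0,87.6],[0,0,-1,0,87.6],[0,0,-1,0,87.6],[0,0,-1,0,87.6],[0,0,-1,0,87.6]]'; python3 -m creep '[[0,0,-1,0,87.6],[0,0,-1,0,87.6],[0,0,-1,0,87.6],[0,0,-1,0,87.6],[0,0,-1,0,87.6],[0,0,-1,0,87.6],[0,0,-1,0,87.6],[0,0,-1,0,87.6]]'
cat > go.py <<'E'
import sys; from h import *
# usage: go.py x y z [yaw] -> shift in tool units & turn
def plan(x,y,z,yaw=None):
    o=ctrl.get_obs(); p=o['tool_pos']; w=o['orientation'][2]
    a=np.radians(w); d=np.array([x,y,z])-p
    sx=d[0]*np.cos(a)+d[1]*np.sin(a); sy=d[0]*np.sin(a)-d[1]*np.cos(a); sz=-d[2]
    t=0 if yaw is None else -(((yaw-w)+180)%360-180)/180
    print('at',p.round(4),'rpy',o['orientation'].round(2),'op',round(o['opening']*1e3,1),'j',o['joint_pos'].round(0),'t',round(o['clock'],2),'F',o['force'].round(1))
    print('shift',(np.array([sx,sy,sz])*10).round(3),'turn',round(t,3))
plan(*map(float,sys.argv[1:]))
E
python3 go.py .513 -.281 .66 -114.7
```

```text
clock: 0.82
tool_pos: [0.1967, 0.6452, 0.3251]
orientation: [179.9, -0.0, -16.9]
force: [-0.8, -0.2, -0.2]
opening: 0.0875
clock: 1.48
tool_pos: [0.1967, 0.6454, 0.4251]
orientation: [179.9, -0.0, -16.9]
force: [0.2, 0.2, -0.1]
opening: 0.0878
at [0.1967 0.6454 0.4251] rpy [ 1.7986e+02 -3.0000e-02 -1.6950e+01] op 87.8 j [ 90.  18.  22.  -0. -94. -17.] t 1.48 F [ 0.2  0.2 -0.1]
shift [ 5.726  7.94  -2.349] turn 0.543
```

```bash
python3 -m creep '[[0,0,-1,0.3,87.6],[0,0,-1,0.3,87.6],[0,0,-1,0.3,87.6],[0,0,-1,0.3,87.6],[0,0,-1,0.3,87.6],[0,0,-1,0.3,87.6],[0,0,-1,0.3,87.6],[0,0,-1,0.3,87.6]]'; python3 -m creep '[[0,0,-1,0.243,87.6],[0,0,-1,0.243,87.6],[0,0,-1,0.243,87.6],[0,0,-1,0.243,87.6],[0,0,-1,0.243,87.6],[0,0,-1,0.243,87.6],[0,0,-1,0.243,87.6],[0,0,-1,0.243,87.6]]'
python3 go.py .513 -.281 .66 -114.7
```

```text
clock: 2.15
tool_pos: [0.1968, 0.6457, 0.5257]
orientation: [180.0, -0.1, -71.3]
force: [0.6, 1.0, 0.9]
opening: 0.0877
clock: 2.82
tool_pos: [0.1968, 0.6459, 0.6259]
orientation: [-180.0, -0.1, -114.6]
force: [0.1, -0.8, -0.1]
opening: 0.0875
at [0.1968 0.6459 0.6259] rpy [-1.7997e+02 -6.0000e-02 -1.1456e+02] op 87.5 j [  90.   27.   62.    0. -125. -114.] t 2.82 F [ 0.1 -0.8 -0.1]
shift [ 7.116 -6.729 -0.341] turn 0.001
```

```bash
python3 -m creep '[[0,-1,-0.3,0,87.6],[0,-1,-0.3,0,87.6],[0,-1,-0.3,0,87.6],[0,-1,-0.3,0,87.6],[0,-1,-0.3,0,87.6],[0,-1,-0.3,0,87.6],[0,-1,-0.3,0,87.6],[0,-1,-0.3,0,87.6]]'; python3 -m creep '[[0.5,-1,0,0,87.6],[0.5,-1,0,0,87.6],[0.5,-1,0,0,87.6],[0.5,-1,0,0,87.6],[0.5,-1,0,0,87.6],[0.5,-1,0,0,87.6],[0.5,-1,0,0,87.6],[0.5,-1,0,0,87.6]]'
python3 -m creep '[[1,-1,0,0,87.6],[1,-1,0,0,87.6],[1,-1,0,0,87.6],[1,-1,0,0,87.6],[1,-1,0,0,87.6],[1,-1,0,0,87.6],[1,-1,0,0,87.6],[1,-1,0,0,87.6]]'
python3 go.py .513 -.281 .66 -114.7
```

```text
clock: 3.48
tool_pos: [0.2865, 0.6036, 0.6559]
orientation: [180.0, 0.1, -114.6]
force: [-0.4, 0.5, 0.1]
opening: 0.0878
clock: 4.15
tool_pos: [0.3566, 0.5174, 0.6547]
orientation: [-180.0, -0.0, -114.6]
force: [-0.2, 0.2, -0.6]
opening: 0.0876
clock: 4.82
tool_pos: [0.4061, 0.3851, 0.6544]
orientation: [180.0, -0.1, -114.6]
force: [0.2, 0.5, 0.5]
opening: 0.0877
at [0.4061 0.3851 0.6544] rpy [ 1.7998e+02 -7.0000e-02 -1.1460e+02] op 87.7 j [  64.   13.   45.   -0. -122.  -88.] t 4.82 F [0.2 0.5 0.5]
shift [ 5.611 -3.745 -0.056] turn 0.001
```

```bash
python3 -m creep '[[1,-1,0,0,87.6],[1,-1,0,0,87.6],[1,-1,0,0,87.6],[1,-1,0,0,87.6],[1,-1,0,0,87.6],[1,-1,0,0,87.6],[1,-1,0,0,87.6],[1,-1,0,0,87.6]]'; python3 -m creep '[[1,-1,0,0,87.6],[1,-1,0,0,87.6],[1,-1,0,0,87.6],[1,-1,0,0,87.6],[1,-1,0,0,87.6],[1,-1,0,0,87.6],[1,-1,0,0,87.6],[1,-1,0,0,87.6]]'
python3 -m creep '[[1,-1,0,0,87.6],[1,-1,0,0,87.6],[1,-1,0,0,87.6],[1,-1,0,0,87.6],[1,-1,0,0,87.6],[1,-1,0,0,87.6],[1,-1,0,0,87.6],[1,-1,0,0,87.6]]'
python3 go.py .513 -.281 .66 -114.7
python3 -c "
from h import *
snap('wrist','w1');snap('side','s1')"
```

```text
clock: 5.48
tool_pos: [0.4555, 0.2524, 0.6546]
orientation: [180.0, -0.0, -114.6]
force: [-0.1, -0.3, -0.4]
opening: 0.0874
clock: 6.15
tool_pos: [0.5045, 0.1196, 0.6551]
orientation: [180.0, 0.0, -114.6]
force: [-0.6, -1.0, -0.3]
opening: 0.0873
clock: 6.82
tool_pos: [0.5534, -0.0132, 0.6556]
orientation: [-180.0, 0.1, -114.6]
force: [0.0, -0.2, 1.1]
opening: 0.0876
at [ 0.5534 -0.0132  0.6556] rpy [-1.7997e+02  7.0000e-02 -1.1458e+02] op 87.6 j [  19.   12.   44.   -0. -122.  -43.] t 6.82 F [ 0.  -0.2  1.1]
shift [ 2.603 -0.747 -0.044] turn 0.001
```

View pics/w1.png

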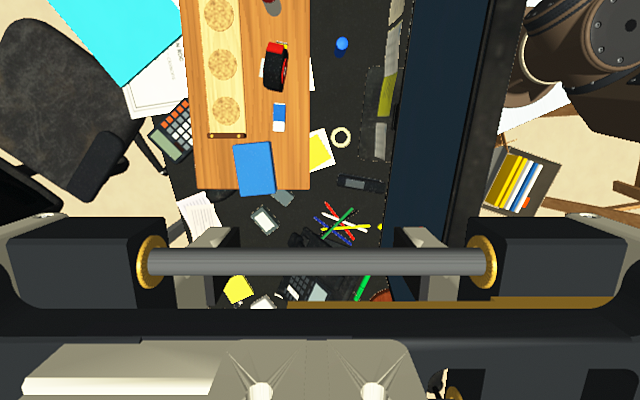

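View pics/s1.png

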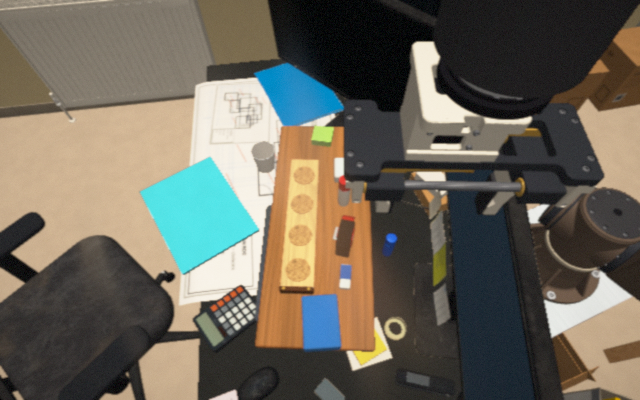

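```bash
python3 -m creep '[[1,-0.3,0,0,87.6],[1,-0.3,0,0,87.6],[1,-0.3,0,0,87.6],[1,-0.3,0,0,87.6],[1,-0.3,0,0,87.6],[1,-0.3,0,0,87.6],[1,-0.3,0,0,87.6],[1,-0.3,0,0,87.6]]'; python3 -m creep '[[0,0,1,0,87.6],[0,0,1,0,87.6],[0,0,1,0,87.6],[0,0,1,0,87.6],[0,0,1,0,87.6],[0,0,1,0,87.6],[0,0,1,0,87.6],[0,0,1,0,87.6]]'
python3 -m creep '[[0,0,0.6,0,87.6],[0,0,0.6,0,87.6],[0,0,0.6,0,87.6],[0,0,0.6,0,87.6],[0,0,0.6,0,87.6],[0,0,0.6,0,87.6],[0,0,0.6,0,87.6],[0,0,0.6,0,87.6]]'
python3 go.py .513 -.281 .5 -114.7
python3 -c "
from h import *
a=snap('wrist','w2')
cv2.imwrite('pics/w2c.png',cv2.resize(a['img'][0:240,130:430],None,fx=2.5,fy=2.5,interpolation=cv2.INTER_CUBIC))"
```

```text
clock: 7.58
tool_pos: [0.5394, -0.1168, 0.6553]
orientation: [-180.0, 0.0, -114.6]
force: [-0.6, 0.0, 0.4]
opening: 0.0877
clock: 8.25
tool_pos: [0.5398, -0.1177, 0.5569]
orientation: [-179.9, 0.1, -114.7]
force: [-0.2, -0.0, -0.1]
opening: 0.0874
clock: 8.92
tool_pos: [0.5395, -0.1178, 0.4963]
orientation: [-179.9, 0.1, -114.7]
force: [-0.2, 0.4, 0.6]
opening: 0.0876
at [ 0.5395 -0.1178  0.4963] rpy [-1.7991e+02  8.0000e-02 -1.1469e+02] op 87.6 j [  8.   6.  15.  -0. -99. -33.] t 8.92 F [-0.2  0.4  0.6]
shift [ 1.594 -0.441 -0.037] turn 0.0
```

View pics/w2c.png

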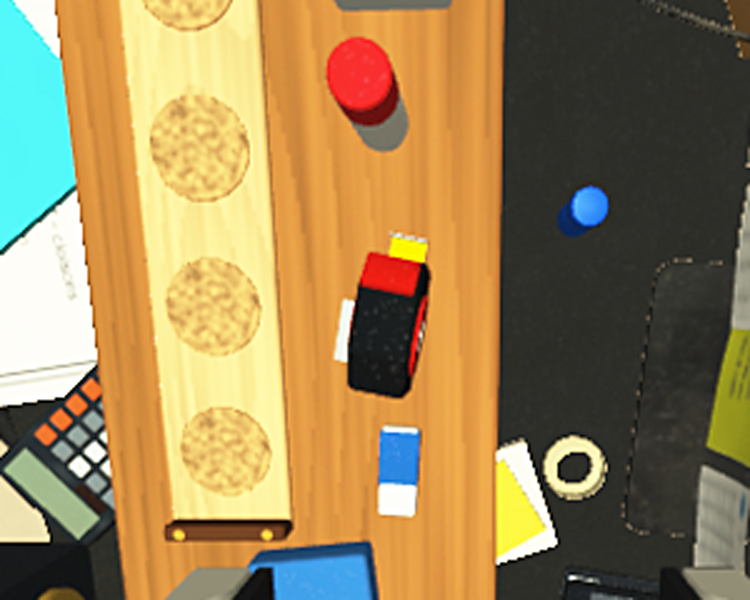

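```bash
cat >> m.py <<'E'
def W(f,u,v,z,k=2.5,ox=130,oy=0): return pix2w(f,(u+.5)/k-.5+ox,(v+.5)/k-.5+oy,z)[:2].round(4)
E
python3 - <<'E'
from m import *
f=load('w2')
print('mats',[W(f,*p,.24) for p in [(226,450),(213,306),(200,148)]])
print('glue',W(f,360,73,.324),[W(f,*p,.324) for p in [(327,75),(392,72),(358,37),(362,110)]])
e=[W(f,*p,.243) for p in [(381,427),(419,429),(415,515),(379,512)]]; print('eraser',e,np.mean(e,0))
print('tape black top back corners',[W(f,*p,.29) for p in [(349,388),(407,397)]],'red front',[W(f,*p,.295) for p in [(361,288),(415,296)]],[W(f,*p,.302) for p in [(361,288),(415,296)]])
print('yellow',[W(f,*p,.24) for p in [(390,233),(429,238)]])
print('edges at .295', [W(f,*p,.295) for p in [(355,330),(352,360),(409,340),(405,380)]])
print('clip top',[W(f,*p,.27) for p in [(343,300),(335,360)]])
E
python3 -c "
import cv2
a=cv2.imread('pics/w2.png')[85:165,255:310]
cv2.imwrite('pics/w2t.png',cv2.resize(a,None,fx=7.5,fy=7.5,interpolation=cv2.INTER_CUBIC))"
```

```text
mats [array([ 0.6698, -0.1642]), array([ 0.6371, -0.2366]), array([ 0.604 , -0.3083])]
glue [ 0.5128 -0.2794] [array([ 0.5252, -0.2843]), array([ 0.501 , -0.2744]), array([ 0.5078, -0.2912]), array([ 0.5182, -0.267 ])]
eraser [array([ 0.5832, -0.1394]), array([ 0.5643, -0.1295]), array([ 0.5881, -0.0852]), array([ 0.6062, -0.0955])] [ 0.58545 -0.1124 ]
tape black top back corners [array([ 0.5806, -0.1679]), array([ 0.5567, -0.152 ])] red front [array([ 0.5534, -0.2072]), array([ 0.532 , -0.1934])] [array([ 0.5525, -0.2067]), array([ 0.5316, -0.1931])]
yellow [array([ 0.5333, -0.2301]), array([ 0.5156, -0.2192])]
edges at .295 [array([ 0.5646, -0.1913]), array([ 0.5722, -0.1794]), array([ 0.5433, -0.1764]), array([ 0.5533, -0.1602])]
clip top [array([ 0.5671, -0.2077]), array([ 0.5844, -0.183 ])]
```

View pics/w2t.png

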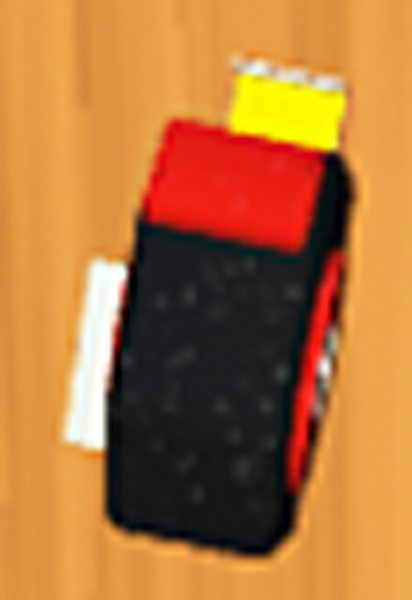

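```bash
python3 -m creep '[[0.8,-0.2,0.3,0,87.6],[0.8,-0.2,0.3,0,87.6],[0.8,-0.2,0.3,0,87.6],[0.8,-0.2,0.3,0,87.6],[0.8,-0.2,0.3,0,87.6],[0.8,-0.2,0.3,0,87.6],[0.8,-0.2,0.3,0,87.6],[0.8,-0.2,0.3,0,87.6]]'
python3 -m creep '[[0.8,-0.24,0.5,0,70],[0.8,-0.24,0.5,0,70],[0.8,-0.24,0.5,0,70],[0.8,-0.24,0.5,0,70],[0.8,-0.24,0.5,0,70],[0.8,-0.24,0.5,0,70],[0.8,-0.24,0.5,0,70],[0.8,-0.24,0.5,0,70]]'
python3 go.py .513 -.2803 .275 -114.7
python3 -c "
from h import *
a=snap('wrist','w3')
"
```

```text
clock: 9.63
tool_pos: [0.5244, -0.1979, 0.4658]
orientation: [-179.9, 0.1, -114.6]
force: [0.4, 0.1, 0.3]
opening: 0.0872
clock: 10.3
tool_pos: [0.5129, -0.2806, 0.4162]
orientation: [-179.9, 0.1, -114.6]
force: [-0.2, -0.5, -0.3]
opening: 0.07
at [ 0.5129 -0.2806  0.4162] rpy [-1.7990e+02  7.0000e-02 -1.1461e+02] op 70.0 j [-10.   8.   8.  -0. -90. -15.] t 10.3 F [-0.2 -0.5 -0.3]
shift [-3.000e-03  1.000e-03  1.412e+00] turn 0.0
```

View pics/w3.png

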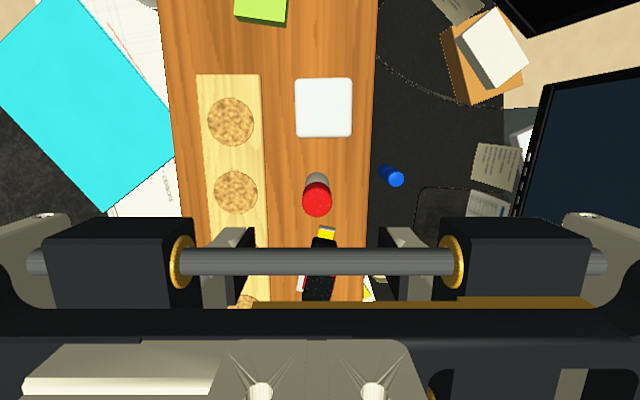

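Run:
```python
from m import *
f=load('w3')
print(f['xyz'],f['rotation'])
print('glue',pix2w(f,316.5,200,.324))
c=[pix2w(f,*p,.258)[:2].round(4) for p in [(295,79),(351,78),(352,136),(297,138)]]; print('charger',c,np.mean(c,0))
print('mats',[pix2w(f,*p,.24)[:2].round(4) for p in [(236,192),(231,122)]])
a=f['img'][60:235,180:380]; cv2.imwrite('pics/w3c.png',cv2.resize(a,None,fx=3.4,fy=3.4,interpolation=cv2.INTER_CUBIC))
```

```text
[ 0.48433135 -0.34263082  0.57371021] [-1.45619525e+01  1.45936849e-01  1.55359574e+02]
glue [ 0.51244244 -0.28226905  0.324     ]
charger [array([ 0.4873, -0.389 ]), array([ 0.4361, -0.3665]), array([ 0.4572, -0.3138]), array([ 0.5104, -0.336 ])] [ 0.47275  -0.351325]
mats [array([ 0.6029, -0.3096]), array([ 0.5702, -0.3812])]
```

View pics/w3c.png

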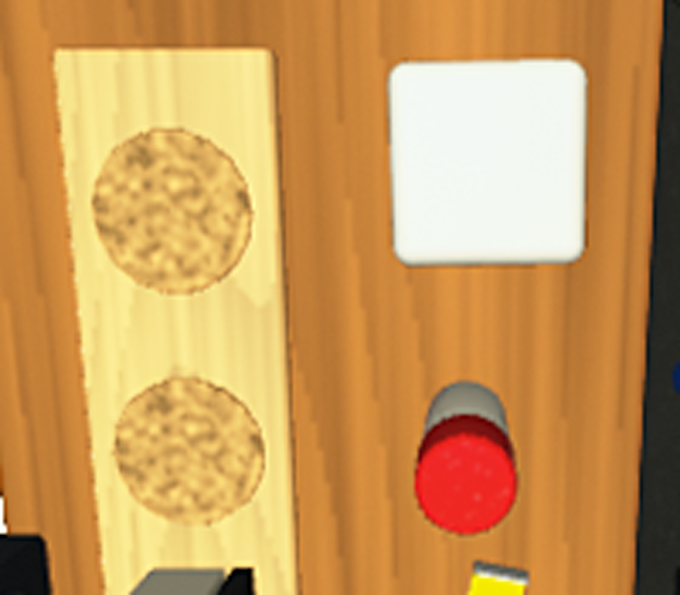

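```bash
python3 -m creep '[[0,0,0.7,0,70],[0,0,0.7,0,70],[0,0,0.7,0,70],[0,0,0.7,0,70],[0,0,0.7,0,70],[0,0,0.7,0,70],[0,0,0.7,0,70],[0,0,0.7,0,70]]'
python3 -m creep '[[0.01,0,0.71,0,70],[0.01,0,0.71,0,70],[0.01,0,0.71,0,70],[0.01,0,0.71,0,70],[0.01,0,0.71,0,70],[0.01,0,0.71,0,60],[0.01,0,0.71,0,45],[0.01,0,0.71,0,35]]'
python3 go.py .513 -.2803 .275 -114.7
python3 -m creep '[[0,0,0,0,20],[0,0,0,0,10],[0,0,0,0,0],[0,0,0,0,0],[0,0,0,0,0],[0,0,0,0,0],[0,0,0,0,0],[0,0,0,0,0]]'
```

```text
clock: 11.02
tool_pos: [0.5129, -0.2815, 0.3466]
orientation: [-179.9, 0.1, -114.7]
force: [-0.0, -0.2, -1.0]
opening: 0.0697
clock: 11.68
tool_pos: [0.5127, -0.2824, 0.2757]
orientation: [-179.9, 0.1, -114.7]
force: [-0.0, 0.5, -1.1]
opening: 0.0553
at [ 0.5127 -0.2824  0.2757] rpy [-1.7986e+02  7.0000e-02 -1.1468e+02] op 55.3 j [-10.  10.  -7.  -0. -73. -15.] t 11.68 F [-0.   0.5 -1.1]
shift [-0.021  0.006  0.007] turn 0.0
clock: 12.35
tool_pos: [0.5121, -0.2823, 0.2742]
orientation: [-180.0, 0.0, -114.7]
force: [-0.1, 0.3, 1.1]
opening: 0.0271
```

```bash
python3 -m creep '[[0,0,-0.1,0,0],[0,0,-0.3,0,0],[0,0,-0.5,0,0],[0,0,-0.7,0,0],[0,0,-0.9,0,0],[0,0,-1,0,0],[0,0,-1,0,0],[0,0,-1,0,0]]'
python3 go.py .6695 -.1653 .30 -114.7
```

```text
clock: 13.02
tool_pos: [0.5121, -0.2822, 0.3742]
orientation: [-180.0, 0.1, -114.7]
force: [0.4, -0.1, -1.8]
opening: 0.0271
at [ 0.5121 -0.2822  0.3742] rpy [-1.7996e+02  8.0000e-02 -1.1469e+02] op 27.1 j [-10.   9.   4.  -0. -85. -15.] t 13.02 F [ 0.4 -0.1 -1.8]
shift [-1.719 -0.942  0.742] turn 0.0
```

```bash
python3 -m creep '[[-0.15,-0.1,0,0,0],[-0.3,-0.2,0,0,0],[-0.45,-0.35,0,0,0],[-0.6,-0.5,0,0,0],[-0.75,-0.6,0,0,0],[-0.85,-0.6,0,0,0],[-0.9,-0.6,0,0,0],[-0.9,-0.6,0,0,0]]'
python3 -m creep '[[-0.15,-0.05,0,0,0],[-0.3,-0.1,0,0,0],[-0.45,-0.2,0,0,0],[-0.6,-0.3,0,0,0],[-0.75,-0.34,0,0,0],[-0.82,-0.34,0,0,0],[-0.82,-0.34,0,0,0],[-0.82,-0.34,0,0,0]]'
python3 go.py .6695 -.1653 .2847 -114.7
python3 -c "
from h import *
a=snap('side','s2')['img'];b=snap('top','t2')['img'];
cv2.imwrite('pics/s2c.png',cv2.resize(a[200:360,240:400],None,fx=3.5,fy=3.5,interpolation=cv2.INTER_CUBIC))
cv2.imwrite('pics/t2c.png',cv2.resize(b[60:240,120:360],None,fx=3,fy=3,interpolation=cv2.INTER_CUBIC))
"
```

```text
clock: 13.68
tool_pos: [0.6045, -0.2242, 0.3735]
orientation: [179.9, 0.0, -114.6]
force: [-0.4, 1.8, -0.5]
opening: 0.0272
clock: 14.35
tool_pos: [0.669, -0.1649, 0.3743]
orientation: [180.0, 0.0, -114.6]
force: [0.0, 0.3, -0.3]
opening: 0.0272
at [ 0.669  -0.1649  0.3743] rpy [ 1.7999e+02  3.0000e-02 -1.1464e+02] op 27.2 j [  2.  19.  17.  -0. -88. -27.] t 14.35 F [ 0.   0.3 -0.3]
shift [ 0.002 -0.006  0.896] turn 0.0
```

View pics/s2c.png

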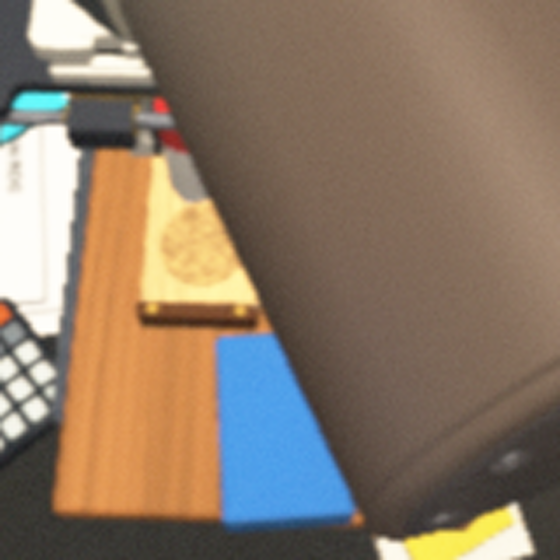

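View pics/t2c.png

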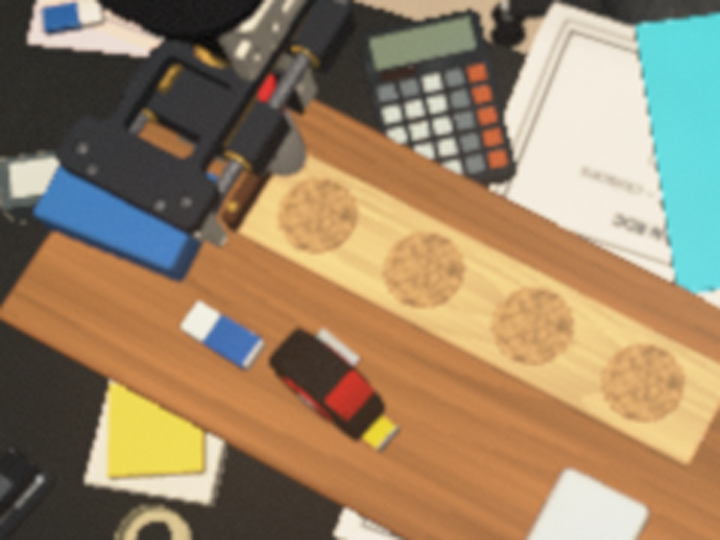

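```bash
python3 -m creep '[[0,0,0.15,0,0],[0,0,0.3,0,0],[0,0,0.45,0,0],[0,0,0.6,0,0],[0,0,0.7,0,0],[0,0,0.76,0,0],[0,0,0.8,0,0],[0,0,0.8,0,0]]'
python3 go.py .6695 -.1653 .2847 -114.7
python3 -c "
from h import *
a=snap('side','s3')['img'];b=snap('top','t3')['img'];
cv2.imwrite('pics/t3c.png',cv2.resize(b[60:180,140:260],None,fx=5,fy=5,interpolation=cv2.INTER_CUBIC))
"
```

```text
clock: 15.12
tool_pos: [0.6691, -0.1655, 0.294]
orientation: [180.0, 0.0, -114.7]
force: [-1.1, -0.1, -1.2]
opening: 0.0268
at [ 0.6691 -0.1655  0.294 ] rpy [ 1.7998e+02  3.0000e-02 -1.1471e+02] op 26.8 j [  2.  20.   9.  -0. -79. -27.] t 15.12 F [-1.1 -0.1 -1.2]
shift [-0.004 -0.003  0.093] turn -0.0
```

View pics/t3c.png

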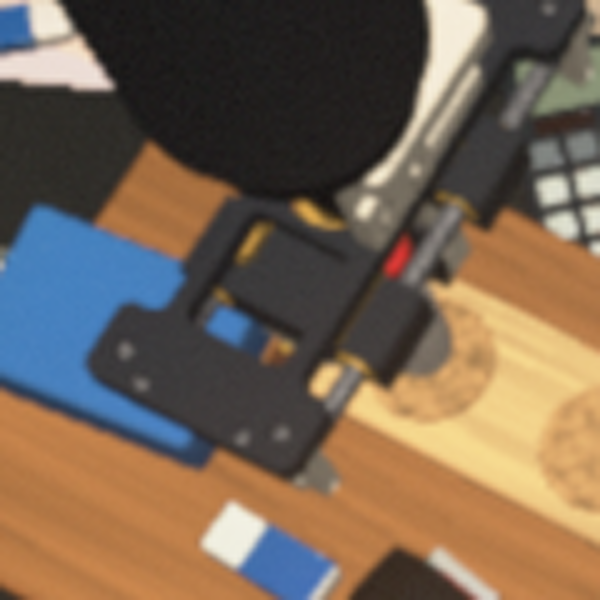

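Run:
```python
from m import *
t=load('t3'); im=t['img'].copy(); im=cv2.resize(im[60:180,140:260],None,fx=5,fy=5,interpolation=cv2.INTER_CUBIC)
def circ(c,r,z,col):
    P=[w2pix(t,[c[0]+r*np.cos(a),c[1]+r*np.sin(a),z]) for a in np.linspace(0,6.28,60)]
    P=np.array([[(p[0]-140+.5)*5-.5,(p[1]-60+.5)*5-.5] for p in P]).astype(int); cv2.polylines(im,[P],True,col,1)
circ((.670,-.164),.026,.24,(0,255,0)); circ((.6697,-.1641),.014,.2495,(255,0,255))
cv2.imwrite('pics/t3o.png',im)
```

```text
(no output)
```

View pics/t3o.png

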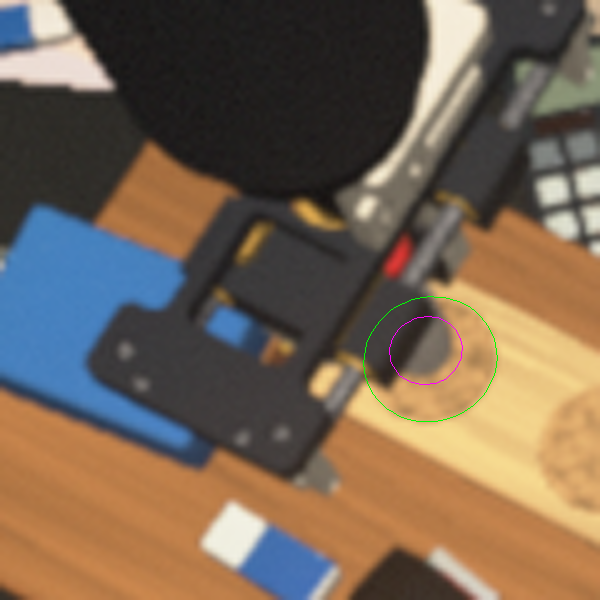

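Run:
```python
from m import *
t=load('t3'); im=t['img']; cv2.imwrite('pics/t3z.png',cv2.resize(im[110:150,205:250],None,fx=14,fy=14,interpolation=cv2.INTER_NEAREST))
```

```text
(no output)
```

View pics/t3z.png

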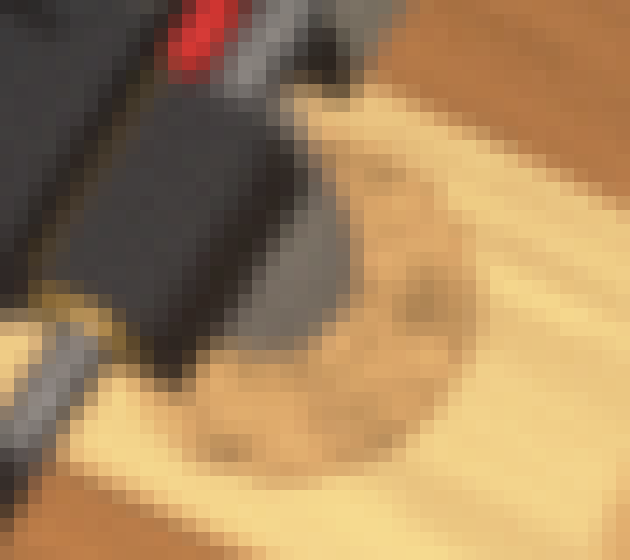

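```bash
python3 -m creep '[[0.01,0,0.04,0,0],[0.02,0,0.06,0,0],[0.02,0,0.075,0,0],[0.02,0,0.085,0,0],[0.02,0,0.09,0,0],[0.02,0,0.095,0,0],[0.02,0,0.095,0,0],[0.02,0,0.095,0,0]]'
python3 go.py .6695 -.1653 .2847 -114.7
```

```text
clock: 15.88
tool_pos: [0.6685, -0.167, 0.2849]
orientation: [-180.0, 0.0, -114.7]
force: [0.9, 0.8, -0.5]
opening: 0.0274
at [ 0.6685 -0.167   0.2849] rpy [-1.7999e+02  4.0000e-02 -1.1468e+02] op 27.4 j [  2.  20.   8.  -0. -78. -27.] t 15.88 F [ 0.9  0.8 -0.5]
shift [-0.02  -0.002  0.002] turn 0.0
```

```bash
python3 -m creep '[[0,0,0.005,0,0],[0,0,0.005,0,0],[0,0,0.01,0,0],[0,0,0.01,0,0],[0,0,0.012,0,0],[0,0,0.012,0,0],[0,0,0.012,0,0],[0,0,0.012,0,0]]'
```

```text
clock: 16.55
tool_pos: [0.6686, -0.1671, 0.2842]
orientation: [-179.9, 0.1, -114.7]
force: [-1.5, 1.0, 5.6]
opening: 0.0273
```

Contact (5.6 N). Release and lift.

```bash
python3 -m creep '[[0,0,-0.005,0,32],[0,0,-0.005,0,36],[0,0,-0.005,0,42],[0,0,-0.005,0,50],[0,0,-0.005,0,60],[0,0,-0.005,0,60],[0,0,-0.005,0,60],[0,0,-0.005,0,60]]'
python3 -m creep '[[0,0,-0.15,0,60],[0,0,-0.35,0,60],[0,0,-0.7,0,60],[0,0,-1,0,60],[0,0,-1,0,60],[0,0,-1,0,60],[0,0,-1,0,60],[0,0,-1,0,60]]'
python3 go.py .5466 -.192 .40 -122.5
python3 -c "
from h import *
snap('side','s4')"
```

```text
clock: 17.22
tool_pos: [0.6685, -0.1671, 0.284]
orientation: [-180.0, 0.0, -114.7]
force: [-0.3, 0.3, 0.0]
opening: 0.0596
clock: 17.88
tool_pos: [0.668, -0.167, 0.3829]
orientation: [179.9, 0.0, -114.7]
force: [-0.1, 0.2, -0.4]
opening: 0.0601
at [ 0.668  -0.167   0.3829] rpy [ 1.7990e+02  2.0000e-02 -1.1469e+02] op 60.1 j [  2.  19.  19.  -0. -89. -27.] t 17.88 F [-0.1  0.2 -0.4]
shift [ 0.735  0.999 -0.171] turn 0.043
```

View pics/s4.png

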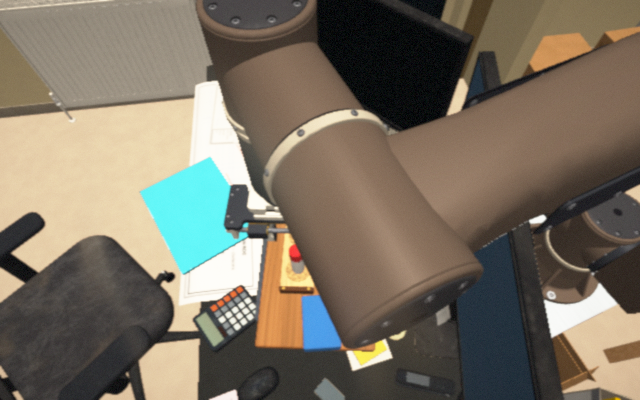

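```bash
python3 -m creep '[[0.1,0.2,-0.2,0,80],[0.2,0.4,-0.2,0,80],[0.4,0.6,-0.2,0,80],[0.6,0.8,-0.2,0.02,80],[0.7,1,-0.2,0.043,80],[0.7,1,-0.2,0.043,80],[0.7,1,-0.2,0.043,80],[0.7,1,-0.2,0.043,80]]'
python3 go.py .5487 -.1886 .27 -122.5
python3 -c "
from h import *
a=snap('side','s5')['img'];b=snap('top','t5')['img'];
cv2.imwrite('pics/s5c.png',cv2.resize(a[200:340,240:400],None,fx=3.5,fy=3.5,interpolation=cv2.INTER_CUBIC))
cv2.imwrite('pics/t5c.png',cv2.resize(b[70:220,160:310],None,fx=4,fy=4,interpolation=cv2.INTER_CUBIC))"
```

```text
clock: 18.6
tool_pos: [0.5484, -0.1889, 0.4037]
orientation: [180.0, 0.0, -122.4]
force: [1.1, -0.0, -0.5]
opening: 0.0801
at [ 0.5484 -0.1889  0.4037] rpy [ 1.7998e+02  4.0000e-02 -1.2238e+02] op 80.1 j [  0.   8.   6.  -0. -88. -33.] t 18.6 F [ 1.1 -0.  -0.5]
shift [-4.000e-03 -1.000e-03  1.337e+00] turn 0.001
```

View pics/s5c.png

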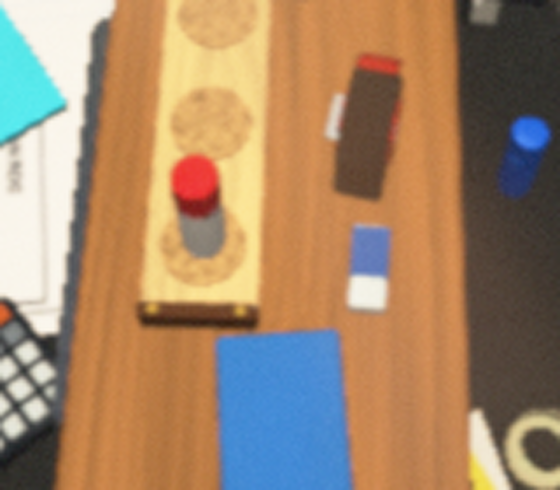

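View pics/t5c.png

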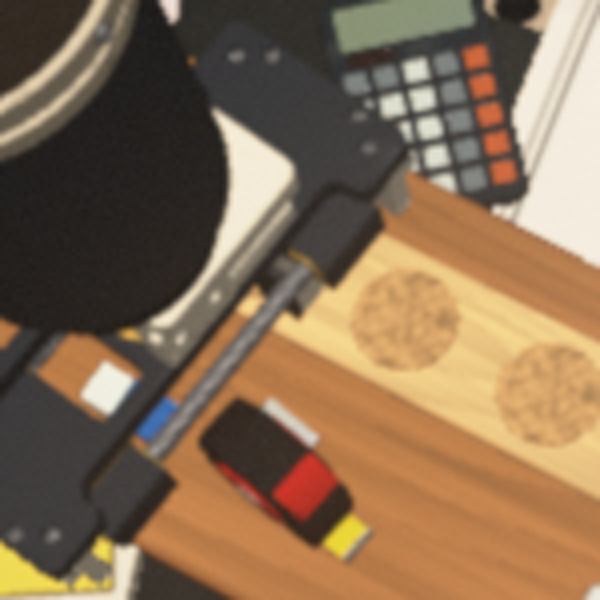

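Run:
```python
from m import *
f=load('s5')
g=lambda u,v,z:pix2w(f,(u+.5)/3.5-.5+240,(v+.5)/3.5-.5+200,z)[:2].round(4)
print('mat',g(202,242,.24),'cap',g(195,177,.334))
for c in [(.6728,-.1642)]:
  print([ (w2pix(f,[*c,z])-[240,200]+.5)*3.5-.5 for z in (.24,.334)])
```

```text
mat [ 0.673  -0.1654] cap [ 0.671  -0.1651]
[array([202.98130565, 243.6968018 ]), array([192.53059489, 179.62931589])]
```

```bash
python3 -m creep '[[0,0,0.2,0,80],[0,0,0.4,0,80],[0,0,0.6,0,80],[0,0,0.8,0,80],[0,0,0.9,0,80],[0,0,0.9,0,80],[0,0,0.9,0,80],[0,0,0.9,0,80]]'
python3 -m creep '[[0,0,0.15,0,80],[0,0,0.3,0,80],[0,0,0.45,0,80],[0,0,0.55,0,80],[0,0,0.58,0,80],[0,0,0.58,0,80],[0,0,0.58,0,80],[0,0,0.58,0,80]]'
python3 go.py .5487 -.1886 .255 -122.5
python3 -c "
from h import *
b=snap('top','t6')['img'];
cv2.imwrite('pics/t6c.png',cv2.resize(b[120:250,150:290],None,fx=4,fy=4,interpolation=cv2.INTER_CUBIC))"
```

```text
clock: 19.37
tool_pos: [0.5492, -0.1891, 0.3152]
orientation: [-179.9, 0.1, -122.4]
force: [0.4, 0.1, 0.6]
opening: 0.0803
clock: 20.03
tool_pos: [0.549, -0.189, 0.2573]
orientation: [-179.9, 0.1, -122.4]
force: [-0.8, 0.8, -0.2]
opening: 0.0801
at [ 0.549  -0.189   0.2573] rpy [-1.7990e+02  8.0000e-02 -1.2242e+02] op 80.1 j [  0.  11.  -9.  -0. -70. -33.] t 20.03 F [-0.8  0.8 -0.2]
shift [-0.002  0.005  0.023] turn 0.0
```

View pics/t6c.png

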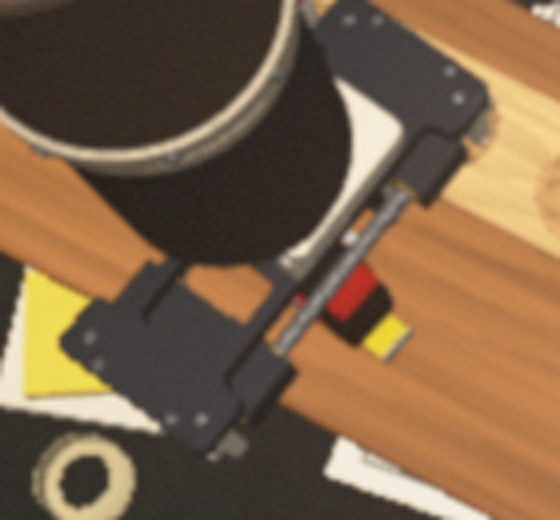

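Fingers straddle the tape measure. Close gently.

```bash
python3 -m creep '[[0,0,0,0,60],[0,0,0,0,52],[0,0,0,0,46],[0,0,0,0,42],[0,0,0,0,38],[0,0,0,0,34],[0,0,0,0,30],[0,0,0,0,26]]'; python3 -m creep '[[0,0,0,0,20],[0,0,0,0,10],[0,0,0,0,0],[0,0,0,0,0],[0,0,0,0,0],[0,0,0,0,0],[0,0,0,0,0],[0,0,0,0,0]]'
```

```text
clock: 20.75
tool_pos: [0.5485, -0.1889, 0.2561]
orientation: [-180.0, 0.1, -122.4]
force: [1.4, -0.6, 0.5]
opening: 0.0321
clock: 21.42
tool_pos: [0.5486, -0.1889, 0.2561]
orientation: [-180.0, 0.1, -122.4]
force: [2.6, 0.0, -0.3]
opening: 0.0304
```

Run:
```python
from m import *
f=load('t5');f2=load('w2')
u=np.array([.536,.844]); x=np.array([.844,-.536]); c=np.array([.5486,-.1889])
for z in (.232,.240,.25):
  a=pix2w(f,160+(352+.5)/4-.5,70+(546+.5)/4-.5,z)[:2]; b=W(f2,409,233,z)
  print(z,'hook y',(a-c)@u,(b-c)@u,'x',(a-c)@x,(b-c)@x)
for z in (.26,.275,.29):
  a=pix2w(f,160+(218+.5)/4-.5,70+(418+.5)/4-.5,z)[:2]; b=W(f2,378,395,z)
  print(z,'back y',(a-c)@u,(b-c)@u)
```

```text
0.232 hook y -0.03848558966940858 -0.0448744 x -0.0031073412119599075 -0.00016399999999999854
0.24 hook y -0.04056056051526756 -0.04427559999999997 x -0.003878879656976346 -0.0008995999999999758
0.25 hook y -0.04315427407259125 -0.04350799999999996 x -0.004843302713246878 -0.001742399999999941
0.26 back y 0.04257637084132893 0.040369199999999994
0.275 back y 0.03715067979468851 0.03840760000000002
0.29 back y 0.03172498874804817 0.036361600000000036
```

```bash
python3 -m creep '[[0,0,-0.05,0,0],[0,0,-0.15,0,0],[0,0,-0.3,0,0],[0,0,-0.5,0,0],[0,0,-0.6,0,0],[0,0,-0.7,0,0],[0,0,-0.7,0,0],[0,0,-0.7,0,0]]'
python3 go.py .6353 -.2332 .30 -114.7
```

```text
clock: 22.08
tool_pos: [0.5482, -0.1888, 0.326]
orientation: [180.0, 0.1, -122.4]
force: [-0.3, 0.4, -4.6]
opening: 0.0305
at [ 0.5482 -0.1888  0.326 ] rpy [ 1.8000e+02  8.0000e-02 -1.2244e+02] op 30.5 j [  0.   9.  -2.  -0. -79. -33.] t 22.08 F [-0.3  0.4 -4.6]
shift [-0.092 -0.973  0.26 ] turn -0.043
```

```bash
python3 -m creep '[[0,-0.1,0,0,0],[0,-0.25,0,0,0],[0,-0.4,0,0,0],[-0.05,-0.6,0,-0.02,0],[-0.09,-0.8,0,-0.043,0],[-0.09,-0.9,0,-0.043,0],[-0.09,-0.97,0,-0.043,0],[-0.09,-0.97,0,-0.043,0]]'
python3 -m creep '[[0,0,0.1,0,0],[0,0,0.2,0,0],[0,0,0.3,0,0],[0,0,0.4,0,0],[0,0,0.45,0,0],[0,0,0.5,0,0],[0,0,0.5,0,0],[0,0,0.5,0,0]]'
python3 go.py .6353 -.2332 .2665 -114.7
python3 -c "
from h import *
a=snap('side','s7')['img'];b=snap('top','t7')['img'];
cv2.imwrite('pics/s7c.png',cv2.resize(a[160:320,240:400],None,fx=3.5,fy=3.5,interpolation=cv2.INTER_CUBIC))
cv2.imwrite('pics/t7c.png',cv2.resize(b[70:220,180:330],None,fx=4,fy=4,interpolation=cv2.INTER_CUBIC))"
```

```text
clock: 22.75
tool_pos: [0.6355, -0.234, 0.3242]
orientation: [179.9, -0.0, -114.8]
force: [-0.4, 0.6, -3.1]
opening: 0.0302
clock: 23.42
tool_pos: [0.6351, -0.2333, 0.2761]
orientation: [-180.0, 0.0, -114.7]
force: [0.5, 0.1, -2.9]
opening: 0.0303
at [ 0.6351 -0.2333  0.2761] rpy [-1.7999e+02  3.0000e-02 -1.1468e+02] op 30.3 j [ -4.  19.   5.  -0. -76. -21.] t 23.42 F [ 0.5  0.1 -2.9]
shift [-0.002 -0.001  0.096] turn 0.0
```

View pics/s7c.png

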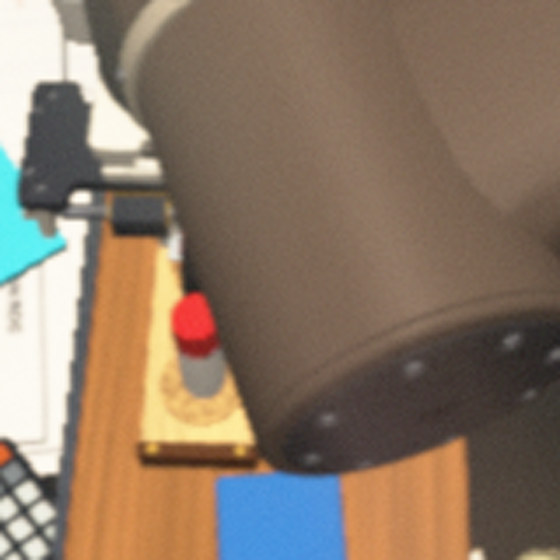

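View pics/t7c.png

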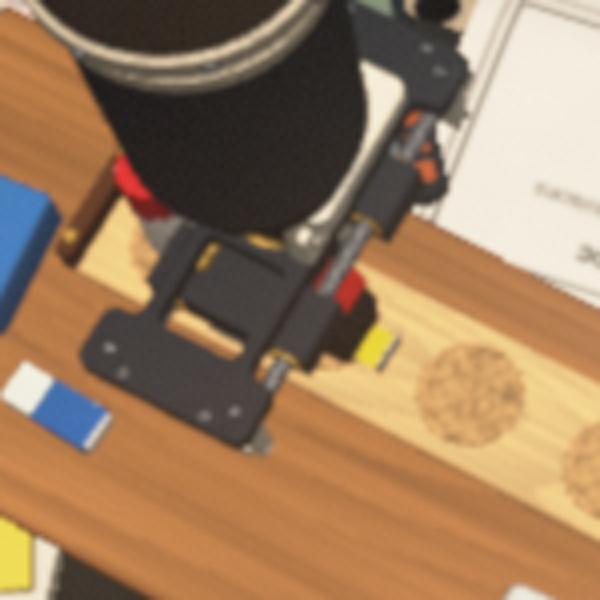

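```bash
python3 - <<'E'
from m import *
f=load('t7'); u=np.array([.418,.908]); x=np.array([.908,-.418]); c=np.array([.6372,-.2363])
for z in (.26,.27):
  a=pix2w(f,180+(388+.5)/4-.5,70+(354+.5)/4-.5,z)[:2]; print((a-c)@u,(a-c)@x)
print(pix2w(f,180+(471+.5)/4-.5,70+(394+.5)/4-.5,.24))
E
python3 -m creep '[[0,0,0.02,0,0],[0,0,0.04,0,0],[0,0,0.06,0,0],[0,0,0.07,0,0],[0,0,0.08,0,0],[0,0,0.085,0,0],[0,0,0.09,0,0],[0,0,0.09,0,0]]'
```

```text
-0.039960372515211603 -0.006224521747282583
-0.042384531039969295 -0.008754739920840257
[ 0.6038209  -0.30904646  0.24      ]
clock: 24.18
tool_pos: [0.6351, -0.2333, 0.2669]
orientation: [180.0, 0.0, -114.7]
force: [-0.8, -0.0, -3.8]
opening: 0.0305
```

```bash
python3 -m creep '[[0,0,0.005,0,0],[0,0,0.008,0,0],[0,0,0.012,0,0],[0,0,0.012,0,0],[0,0,0.015,0,0],[0,0,0.015,0,0],[0,0,0.015,0,0],[0,0,0.015,0,0]]'
```

```text
clock: 24.85
tool_pos: [0.6352, -0.2334, 0.2662]
orientation: [-180.0, 0.0, -114.7]
force: [-1.2, 1.1, 2.9]
opening: 0.0306
```

```bash
python3 -m creep '[[0,0,-0.004,0,34],[0,0,-0.004,0,38],[0,0,-0.004,0,44],[0,0,-0.004,0,52],[0,0,-0.004,0,60],[0,0,-0.004,0,66],[0,0,-0.004,0,66],[0,0,-0.004,0,66]]'
python3 -m creep '[[0,0,-0.15,0,66],[0,0,-0.35,0,66],[0,0,-0.7,0,66],[0,0,-1,0,66],[0,0,-1,0,66],[0,0,-1,0,66],[0,0,-1,0,66],[0,0,-1,0,66]]'
python3 go.py .4735 -.352 .36 -114.2
```

```text
clock: 25.52
tool_pos: [0.6351, -0.2333, 0.266]
orientation: [-180.0, 0.0, -114.7]
force: [0.6, 0.9, -0.4]
opening: 0.0654
clock: 26.18
tool_pos: [0.6347, -0.2332, 0.3648]
orientation: [179.9, 0.0, -114.7]
force: [0.6, -0.0, -0.4]
opening: 0.0663
at [ 0.6347 -0.2332  0.3648] rpy [ 1.7990e+02  3.0000e-02 -1.1469e+02] op 66.3 j [ -4.  18.  15.  -0. -87. -21.] t 26.18 F [ 0.6 -0.  -0.4]
shift [1.753 0.968 0.048] turn -0.003
```

```bash
python3 -m creep '[[0.2,0.2,-0.1,0,87],[0.4,0.4,-0.2,0,87],[0.6,0.7,-0.2,0,87],[0.8,0.97,-0.2,0,87],[0.85,0.97,-0.2,0,87],[0.85,0.97,-0.2,0,87],[0.85,0.97,-0.2,0,87],[0.85,0.97,-0.2,0,87]]'
python3 go.py .4735 -.352 .36 -114.2
python3 -c "
from h import *
a=snap('side','s8')['img'];b=snap('wrist','w8')['img'];c=snap('top','t8')['img']
cv2.imwrite('pics/s8c.png',cv2.resize(a[140:320,250:390],None,fx=4,fy=3.3,interpolation=cv2.INTER_CUBIC))
cv2.imwrite('pics/t8c.png',cv2.resize(c[70:220,160:330],None,fx=4,fy=4,interpolation=cv2.INTER_CUBIC))
cv2.imwrite('pics/w8c.png',cv2.resize(b[0:240,160:430],None,fx=2.5,fy=2.5,interpolation=cv2.INTER_CUBIC))"
```

```text
clock: 26.85
tool_pos: [0.5119, -0.2699, 0.385]
orientation: [179.9, 0.0, -114.7]
force: [-0.4, -0.1, 0.2]
opening: 0.0873
at [ 0.5119 -0.2699  0.385 ] rpy [ 1.7993e+02  4.0000e-02 -1.1468e+02] op 87.3 j [ -8.   8.   4.  -0. -86. -16.] t 26.85 F [-0.4 -0.1  0.2]
shift [0.907 0.006 0.25 ] turn -0.003
```

View pics/s8c.png

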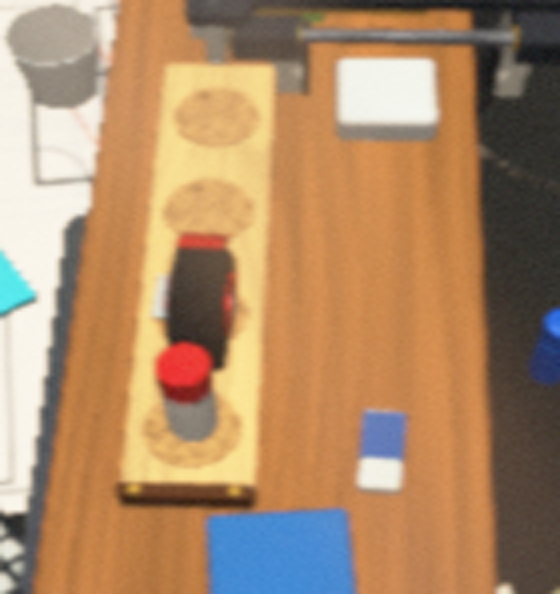

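View pics/t8c.png

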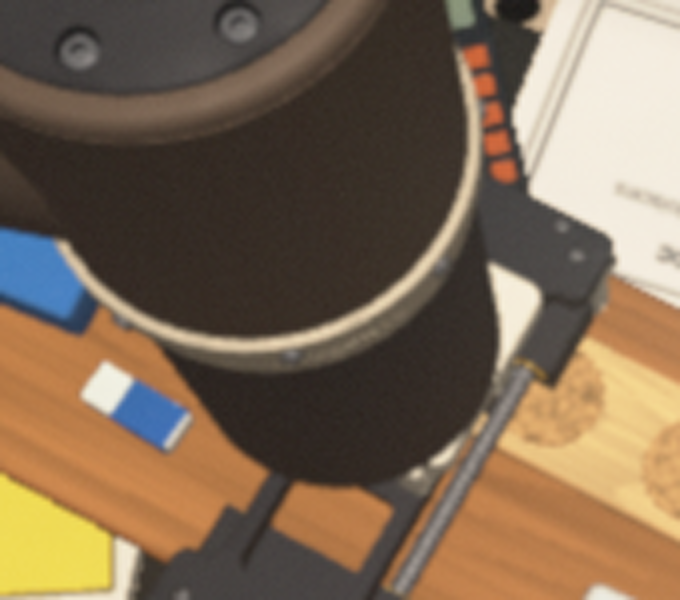

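View pics/w8c.png

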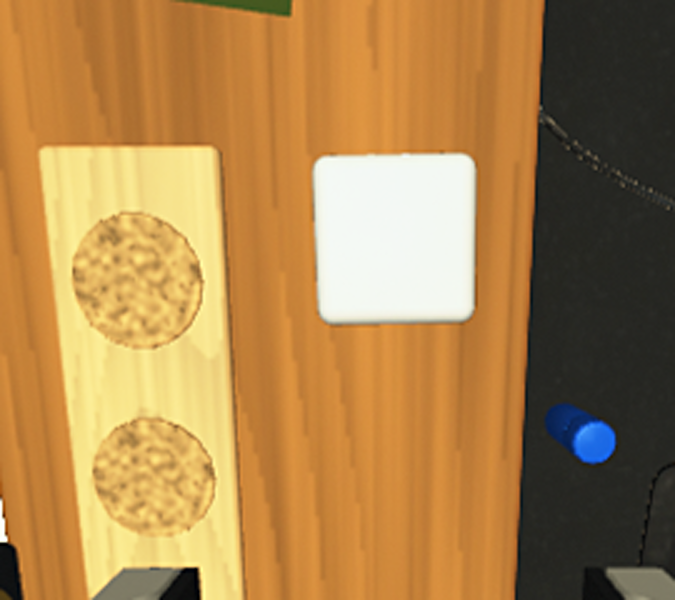

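Run:
```python
from m import *
f=load('w8')
c=[W(f,*p,.258,2.5,160,0) for p in [(314,155),(475,154),(475,321),(320,324)]]
print(c,np.mean(c,0)); 
ang=lambda a,b:np.degrees(np.arctan2(*(a-b)[::-1]))
print(ang(c[3],c[0]),ang(c[2],c[1]),ang(c[0],c[1]),ang(c[3],c[2]), np.linalg.norm(c[3]-c[0]),np.linalg.norm(c[0]-c[1]))
print([W(f,*p,.24,2.5,160,0) for p in [(137,280),(154,477)]])
```

```text
[array([ 0.4873, -0.3899]), array([ 0.4352, -0.3664]), array([ 0.4578, -0.3132]), array([ 0.511 , -0.3365])] [ 0.472825 -0.3515  ]
66.0673836919085 66.98363079682646 -24.278024808409842 -23.651972929924465 0.05842302628245134 0.05715470234372676
[array([ 0.5707, -0.382 ]), array([ 0.6036, -0.3097])]
```

```bash
python3 -m creep '[[0.2,0,0,0,87],[0.4,0,0.1,0,87],[0.6,0,0.2,-0.003,87],[0.8,0,0.3,-0.005,87],[0.9,0,0.4,-0.005,87],[0.9,0,0.4,-0.005,87],[0.9,0,0.4,-0.005,87],[0.9,0,0.4,-0.005,87]]'
python3 go.py .473 -.3517 .233 -113.7
```

```text
clock: 27.67
tool_pos: [0.4744, -0.3516, 0.346]
orientation: [-180.0, 0.0, -113.8]
force: [0.7, 0.7, -0.1]
opening: 0.0871
at [ 0.4744 -0.3516  0.346 ] rpy [-1.7998e+02  4.0000e-02 -1.1378e+02] op 87.1 j [-18.  10.   1.  -0. -82.  -6.] t 27.67 F [ 0.7  0.7 -0.1]
shift [0.006 0.013 1.13 ] turn -0.0
```

```bash
python3 -m creep '[[0,0.013,0.2,0,87],[0,0.013,0.4,0,87],[0,0.013,0.6,0,87],[0,0.013,0.7,0,87],[0,0.013,0.8,0,87],[0,0.013,0.8,0,87],[0,0.013,0.8,0,87],[0,0.013,0.8,0,87]]'
python3 go.py .473 -.3517 .233 -113.7
python3 -m creep '[[0,0,0.1,0,87],[0,0,0.2,0,87],[0,0,0.28,0,87],[0,0,0.31,0,87],[0,0,0.32,0,87],[0,0,0.32,0,87],[0,0,0.32,0,87],[0,0,0.32,0,87]]'
python3 go.py .473 -.3517 .233 -113.7
python3 -c "
from h import *
a=snap('side','s9')['img']
cv2.imwrite('pics/s9c.png',cv2.resize(a[100:240,270:410],None,fx=4,fy=4,interpolation=cv2.INTER_CUBIC))"
```

```text
clock: 28.33
tool_pos: [0.4734, -0.3515, 0.2671]
orientation: [-179.9, 0.0, -113.8]
force: [0.4, -0.3, -0.0]
opening: 0.0872
at [ 0.4734 -0.3515  0.2671] rpy [-1.7989e+02  3.0000e-02 -1.1377e+02] op 87.2 j [-18.  11.  -7.  -0. -72.  -6.] t 28.33 F [ 0.4 -0.3 -0. ]
shift [0.003 0.003 0.341] turn -0.0
clock: 29.0
tool_pos: [0.4729, -0.3514, 0.2342]
orientation: [-180.0, 0.0, -113.8]
force: [0.6, -0.0, 0.3]
opening: 0.0872
at [ 0.4729 -0.3514  0.2342] rpy [-1.7995e+02  4.0000e-02 -1.1379e+02] op 87.2 j [-18.  12. -10.  -0. -68.  -6.] t 29.0 F [ 0.6 -0.   0.3]
shift [ 0.002 -0.002  0.012] turn -0.001
```

View pics/s9c.png

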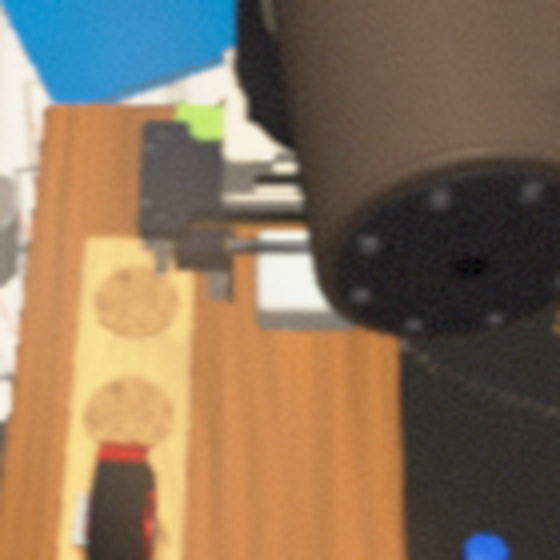

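Close on the charger.

```bash
python3 -m creep '[[0,0,0,0,80],[0,0,0,0,74],[0,0,0,0,68],[0,0,0,0,62],[0,0,0,0,58],[0,0,0,0,54],[0,0,0,0,50],[0,0,0,0,45]]'; python3 -m creep '[[0,0,0,0,30],[0,0,0,0,10],[0,0,0,0,0],[0,0,0,0,0],[0,0,0,0,0],[0,0,0,0,0],[0,0,0,0,0],[0,0,0,0,0]]'
python3 go.py .6040 -.3095 .31 -114.7
```

```text
clock: 29.72
tool_pos: [0.4727, -0.3513, 0.2339]
orientation: [-180.0, 0.0, -113.8]
force: [-0.1, -1.6, 0.4]
opening: 0.0597
clock: 30.38
tool_pos: [0.4727, -0.3513, 0.2339]
orientation: [-180.0, 0.0, -113.8]
force: [0.5, -1.2, 0.9]
opening: 0.0597
at [ 0.4727 -0.3513  0.2339] rpy [-1.7998e+02  4.0000e-02 -1.1379e+02] op 59.7 j [-18.  12. -10.  -0. -68.  -6.] t 30.38 F [ 0.5 -1.2  0.9]
shift [-0.912 -1.033 -0.761] turn 0.005
```

```bash
python3 -m creep '[[0,0,-0.05,0,0],[0,0,-0.15,0,0],[0,0,-0.3,0,0],[0,0,-0.45,0,0],[0,0,-0.6,0,0],[0,0,-0.7,0,0],[0,0,-0.7,0,0],[0,0,-0.7,0,0]]'
python3 -m creep '[[-0.1,-0.1,0,0,0],[-0.2,-0.25,0,0,0],[-0.35,-0.4,0,0,0],[-0.5,-0.6,0,0.005,0],[-0.7,-0.8,0,0.005,0],[-0.85,-0.95,0,0.005,0],[-0.9,-1,0,0.005,0],[-0.9,-1,0,0.005,0]]'
python3 go.py .6040 -.3092 .2445 -114.7
```

```text
clock: 31.05
tool_pos: [0.4728, -0.3512, 0.3042]
orientation: [-179.9, 0.1, -113.8]
force: [0.4, 0.0, -1.9]
opening: 0.0599
clock: 31.72
tool_pos: [0.6018, -0.308, 0.3014]
orientation: [179.8, 0.0, -114.6]
force: [-1.1, 0.1, -1.3]
opening: 0.0598
at [ 0.6018 -0.308   0.3014] rpy [ 1.7982e+02  2.0000e-02 -1.1460e+02] op 59.8 j [-11.  19.   8.  -0. -79. -14.] t 31.72 F [-1.1  0.1 -1.3]
shift [ 0.002 -0.025  0.569] turn 0.001
```

```bash
python3 -m creep '[[0,-0.02,0.1,0,0],[0,-0.025,0.2,0,0],[0,-0.025,0.3,0,0],[0,-0.025,0.4,0,0],[0,-0.025,0.44,0,0],[0,-0.025,0.47,0,0],[0,-0.025,0.47,0,0],[0,-0.025,0.47,0,0]]'
python3 go.py .6040 -.3092 .2445 -114.7
python3 -c "
from h import *
b=snap('top','t10')['img'];
cv2.imwrite('pics/t10c.png',cv2.resize(b[100:230,190:340],None,fx=4,fy=4,interpolation=cv2.INTER_CUBIC))"
```

```text
clock: 32.38
tool_pos: [0.6028, -0.3105, 0.2572]
orientation: [-180.0, 0.0, -114.7]
force: [0.6, 0.3, -0.8]
opening: 0.0599
at [ 0.6028 -0.3105  0.2572] rpy [-1.7996e+02  4.0000e-02 -1.1469e+02] op 59.9 j [-11.  20.   4.  -0. -74. -14.] t 32.38 F [ 0.6  0.3 -0.8]
shift [-0.017 -0.006  0.127] turn 0.0
```

View pics/t10c.png

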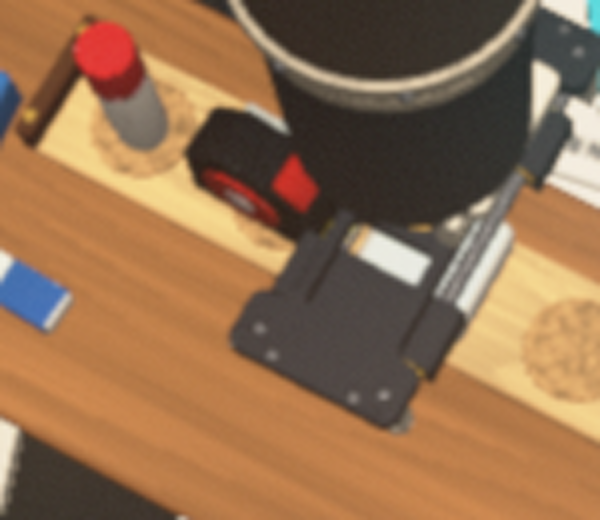

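```bash
python3 -m creep '[[-0.01,0,0.04,0,0],[-0.015,-0.005,0.07,0,0],[-0.015,-0.005,0.09,0,0],[-0.015,-0.005,0.1,0,0],[-0.015,-0.005,0.11,0,0],[-0.015,-0.005,0.12,0,0],[-0.015,-0.005,0.125,0,0],[-0.015,-0.005,0.125,0,0]]'
python3 go.py .6040 -.3092 .2445 -114.7
python3 -m creep '[[0,0,0.005,0,0],[0,0,0.008,0,0],[0,0,0.01,0,0],[0,0,0.012,0,0],[0,0,0.015,0,0],[0,0,0.015,0,0],[0,0,0.015,0,0],[0,0,0.015,0,0]]'
```

```text
clock: 33.1
tool_pos: [0.6038, -0.3091, 0.2443]
orientation: [-180.0, 0.0, -114.7]
force: [-0.2, 0.1, -0.6]
opening: 0.0599
at [ 0.6038 -0.3091  0.2443] rpy [-1.8000e+02  4.0000e-02 -1.1469e+02] op 59.9 j [-11.  20.   3.  -0. -72. -14.] t 33.1 F [-0.2  0.1 -0.6]
shift [-0.    -0.002 -0.002] turn 0.0
clock: 33.77
tool_pos: [0.6039, -0.3092, 0.2439]
orientation: [-179.9, 0.0, -114.7]
force: [-1.7, 1.4, 5.2]
opening: 0.0592
```

```bash
python3 -m creep '[[0,0,-0.005,0,63],[0,0,-0.005,0,66],[0,0,-0.005,0,70],[0,0,-0.005,0,76],[0,0,-0.005,0,76],[0,0,-0.005,0,76],[0,0,-0.005,0,76],[0,0,-0.005,0,76]]'
python3 -m creep '[[0,0,-0.15,0,76],[0,0,-0.35,0,76],[0,0,-0.7,0,76],[0,0,-1,0,76],[0,0,-1,0,76],[0,0,-1,0,76],[0,0,-1,0,76],[0,0,-1,0,76]]'
python3 go.py .585 -.1122 .36 -116.5
```

```text
clock: 34.43
tool_pos: [0.6039, -0.3091, 0.2433]
orientation: [-180.0, 0.0, -114.7]
force: [0.3, -0.1, 0.3]
opening: 0.0759
clock: 35.1
tool_pos: [0.6034, -0.309, 0.3422]
orientation: [179.9, 0.0, -114.7]
force: [0.9, -0.4, -0.1]
opening: 0.076
at [ 0.6034 -0.309   0.3422] rpy [ 1.7990e+02  4.0000e-02 -1.1469e+02] op 76.0 j [-11.  18.  12.  -0. -84. -14.] t 35.1 F [ 0.9 -0.4 -0.1]
shift [-1.711  0.989 -0.178] turn 0.01
```

```bash
python3 -m creep '[[0,0.2,-0.3,0,76],[0,0.4,-0.6,0,76],[0,0.7,-0.7,0,76],[0,0.98,-0.7,0,76],[0,0.98,-0.7,0,76],[0,0.98,-0.7,0,76],[0,0.98,-0.7,0,76],[0,0.98,-0.7,0,76]]'
python3 -m creep '[[-0.2,0,0,0,60],[-0.4,0,0,0,60],[-0.6,0,0,0,60],[-0.8,0,0,0,60],[-1,0,0,0,60],[-1,0,0,0,60],[-1,0,0,0,60],[-1,0,0,0,60]]'
python3 go.py .585 -.1122 .36 -116.5
python3 -c "
from h import *
b=snap('side','s11')['img'];snap('wrist','w11');
cv2.imwrite('pics/s11c.png',cv2.resize(b[120:320,250:400],None,fx=3.3,fy=3,interpolation=cv2.INTER_CUBIC))"
```

```text
clock: 35.77
tool_pos: [0.5151, -0.2684, 0.4122]
orientation: [179.9, 0.0, -114.7]
force: [-0.0, -0.6, -0.5]
opening: 0.0759
clock: 36.43
tool_pos: [0.5568, -0.1777, 0.4126]
orientation: [179.9, -0.0, -114.7]
force: [-0.5, -0.7, -0.1]
opening: 0.06
at [ 0.5568 -0.1777  0.4126] rpy [ 1.7992e+02 -1.0000e-02 -1.1467e+02] op 60.0 j [  1.   9.   8.  -0. -90. -26.] t 36.43 F [-0.5 -0.7 -0.1]
shift [-0.713  0.018  0.526] turn 0.01
```

View pics/s11c.png

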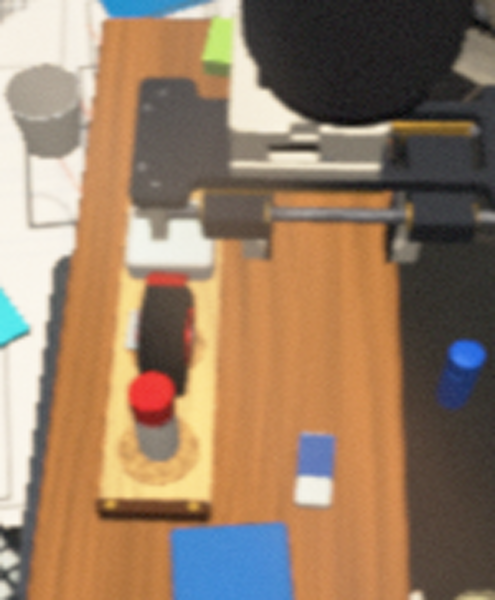

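View pics/w11.png

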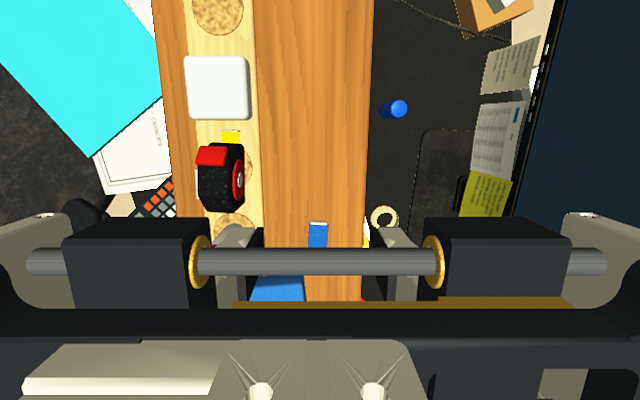

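```bash
python3 -m creep '[[-0.2,0,0,-0.04,80],[-0.4,0,0,-0.08,80],[-0.6,0.02,0,-0.12,80],[-0.71,0.02,0,-0.16,80],[-0.71,0.02,0,-0.2,80],[-0.71,0.02,0,-0.24,80],[-0.71,0.02,0,-0.28,80],[-0.71,0.02,0,-0.28,80]]'
python3 -m creep '[[0,0,0,-0.03,80],[0,0,0,-0.06,80],[0,0,0,-0.1,80],[0,0,0,-0.14,80],[0,0,0,-0.17,80],[0,0,0,-0.204,80],[0,0,0,-0.204,80],[0,0,0,-0.204,80]]'
python3 go.py .585 -.1122 .232 -27.6
python3 -c "
from h import *
snap('top','t12');b=snap('side','s12')['img'];snap('wrist','w12')
cv2.imwrite('pics/s12c.png',cv2.resize(b[120:320,250:400],None,fx=3.3,fy=3,interpolation=cv2.INTER_CUBIC))"
```

```text
clock: 37.2
tool_pos: [0.5842, -0.1128, 0.4135]
orientation: [-180.0, 0.0, -64.0]
force: [-0.4, 0.3, -1.1]
opening: 0.0798
clock: 37.87
tool_pos: [0.5842, -0.1127, 0.4136]
orientation: [-180.0, -0.0, -28.0]
force: [-0.0, -0.2, -0.4]
opening: 0.0801
at [ 0.5842 -0.1127  0.4136] rpy [-1.7996e+02 -1.0000e-02 -2.7950e+01] op 80.1 j [  8.  10.   9.  -0. -90.  54.] t 37.87 F [-0.  -0.2 -0.4]
shift [ 0.005 -0.008  1.816] turn -0.002
```

View pics/w12.png

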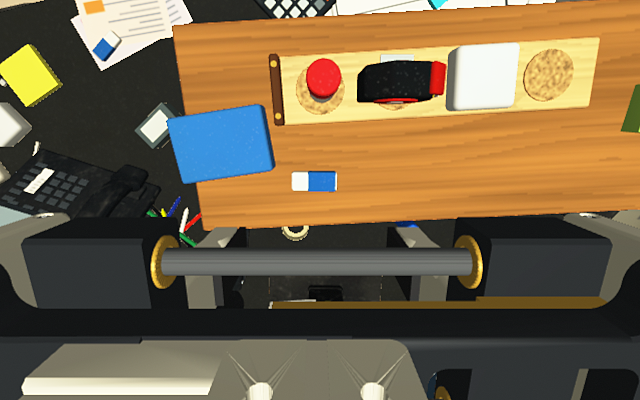

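View pics/t12.png

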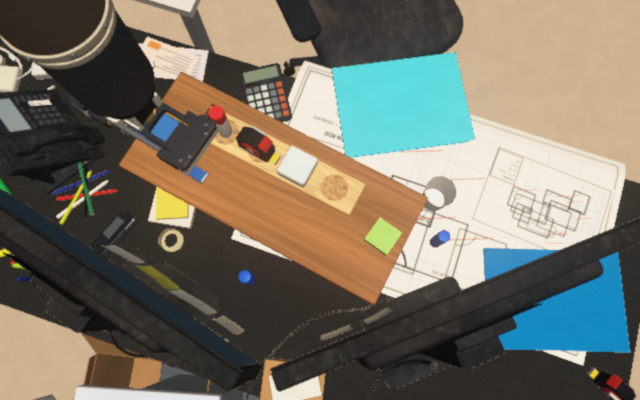

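View pics/s12c.png

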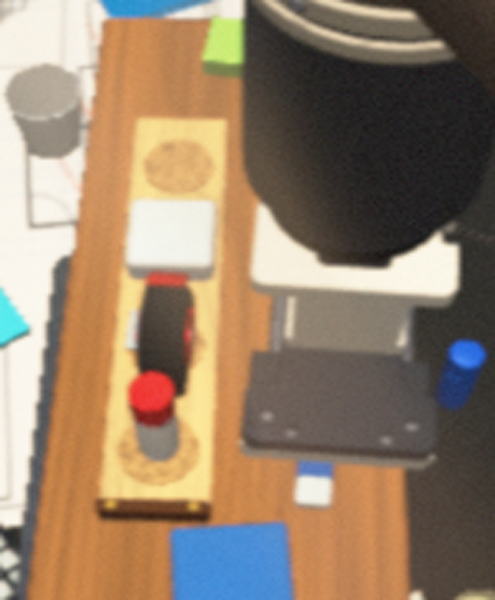

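Run:
```python
from h import *
b=load('w12')['img']
cv2.imwrite('pics/w12a.png',cv2.resize(b[30:200,255:455],None,fx=4,fy=3.5,interpolation=cv2.INTER_CUBIC))
cv2.imwrite('pics/w12b.png',cv2.resize(b[160:200,280:350],None,fx=10,fy=10,interpolation=cv2.INTER_CUBIC))
```

```text
(no output)
```

View pics/w12a.png

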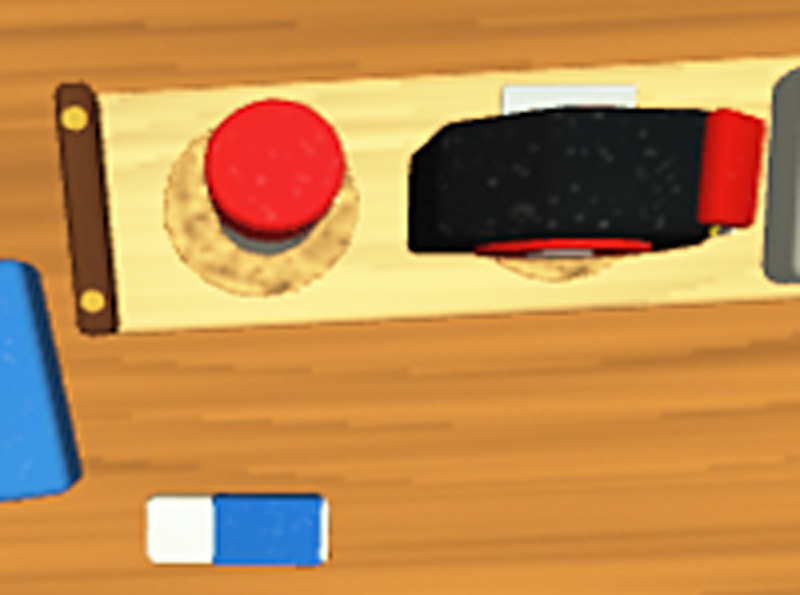

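View pics/w12b.png

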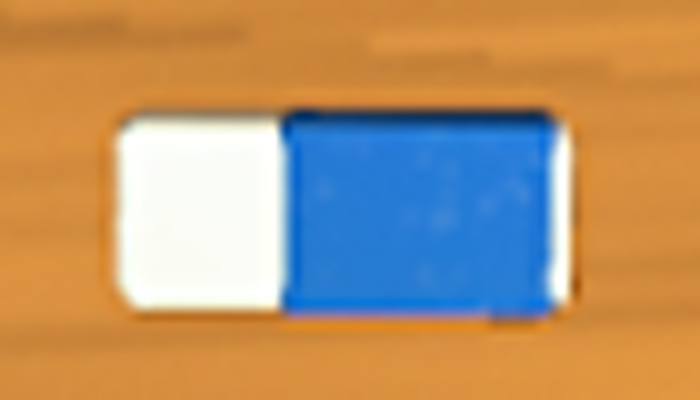

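Run:
```python
from m import *
f=load('w12'); u=np.array([.418,.908]); x=np.array([.908,-.418])
q=lambda a,b,z:pix2w(f,(a+.5)/4-.5+255,(b+.5)/3.5-.5+30,z)[:2]
print('eraser',pix2w(f,(345)/10-.5+280,(215.5)/10-.5+160,.243), 'ends',pix2w(f,(117)/10-.5+280,(215.5)/10-.5+160,.243),pix2w(f,(572)/10-.5+280,(215.5)/10-.5+160,.243))
m=q(261,212,.24); g=q(275,167,.334); print('mat1',m,'glue',g,'off x,y',(g-m)@x,(g-m)@u)
print('mat extents',q(164,205,.24),q(359,205,.24),q(262,296,.24))
w=load('w11'); c=[pix2w(w,*p,.268)[:2] for p in [(184,57),(248,56),(250,117),(189,119)]]; print('charger',np.mean(c,0))
c=[pix2w(f,*p,.268)[:2] for p in [(456,48),(520,43),(516,108),(453,109)]]; print('charger w12',np.mean(c,0))
print('mat4',pix2w(f,549,75,.24))
```

```text
eraser [ 0.58726491 -0.11218811  0.243     ] ends [ 0.59931506 -0.08942138  0.243     ] [ 0.57526864 -0.13485301  0.243     ]
mat1 [ 0.67014621 -0.16327649] glue [ 0.66932664 -0.16459467] off x,y -0.00019317144670467142 -0.0015394831938151336
mat extents [ 0.68389176 -0.14157623] [ 0.6598068  -0.18706224] [ 0.64840097 -0.1521544 ]
charger [ 0.60137978 -0.30814663]
charger w12 [ 0.60325199 -0.30777625]
mat4 [ 0.57144734 -0.38172676  0.24      ]
```

Run:
```python
from m import *
f=load('w12'); a=np.radians(-28); tx=np.array([np.cos(a),np.sin(a)]); ty=np.array([np.sin(a),-np.cos(a)])
q=lambda a,b,z:pix2w(f,(a+.5)/4-.5+255,(b+.5)/3.5-.5+30,z)[:2]
c=np.array([.5866,-.1122])
for p in [(80,480),(60,492),(40,496),(5,500),(70,440)]:
  for z in (.23,.26):
    d=q(*p,z)-c; print(p,z,(d@tx*1e3).round(1),(d@ty*1e3).round(1))
print(load('t0') if 0 else '', [((T(*p,z)-c)@tx*1e3, (T(*p,z)-c)@ty*1e3) for p,z in [((203,137),.26),((167,205),.26),((167,211),.23)]])
```

```text
(80, 480) 0.23 14.8 -46.1
(80, 480) 0.26 19.2 -41.9
(60, 492) 0.23 10.8 -52.1
(60, 492) 0.26 15.5 -47.3
(40, 496) 0.23 9.4 -57.9
(40, 496) 0.26 14.3 -52.6
(5, 500) 0.23 8.0 -68.2
(5, 500) 0.26 13.1 -62.0
(70, 440) 0.23 28.0 -48.5
(70, 440) 0.26 31.3 -44.1
 [(np.float64(78.06676968243369), np.float64(-48.0777440334908)), (np.float64(16.238001694275113), np.float64(-39.32654702585411)), (np.float64(16.33360128093956), np.float64(-49.7970226940857))]
```

```bash
python3 go.py .5822 -.1099 .2325 -28
python3 -m creep '[[-0.03,-0.01,0.2,0,60],[-0.03,-0.01,0.4,0,60],[-0.03,-0.01,0.6,0,60],[-0.03,-0.015,0.8,0,60],[-0.03,-0.015,1,0,60],[-0.03,-0.015,1,0,60],[-0.03,-0.015,1,0,60],[-0.03,-0.015,1,0,60]]'
python3 go.py .5822 -.1099 .2325 -28
```

```text
at [ 0.5843 -0.1124  0.4135] rpy [-1.7996e+02 -1.0000e-02 -2.7810e+01] op 79.9 j [  8.  10.   9.  -0. -90.  54.] t 38.02 F [ 0.5 -0.5  0.5]
shift [-0.03  -0.012  1.81 ] turn 0.001
clock: 38.68
tool_pos: [0.583, -0.1096, 0.315]
orientation: [-179.9, -0.1, -27.6]
force: [-1.0, 1.2, 1.1]
opening: 0.0603
at [ 0.583  -0.1096  0.315 ] rpy [-1.7994e+02 -1.0000e-01 -2.7630e+01] op 60.3 j [  8.  10.  -2.   0. -78.  54.] t 38.68 F [-1.   1.2  1.1]
shift [-0.006  0.007  0.825] turn 0.002
```

```bash
python3 -m creep '[[0,0.01,0.15,0.002,60],[-0.005,0.01,0.3,0.002,60],[-0.005,0.01,0.4,0.002,60],[-0.005,0.01,0.5,0.002,60],[-0.005,0.01,0.55,0.002,60],[-0.005,0.01,0.6,0.002,60],[-0.005,0.01,0.6,0.002,60],[-0.005,0.01,0.6,0.002,60]]'
python3 go.py .5822 -.1099 .2325 -28
python3 -c "
from h import *
b=snap('side','s13')['img'];c=snap('top','t13')['img']
cv2.imwrite('pics/s13c.png',cv2.resize(b[240:320,300:400],None,fx=6,fy=6,interpolation=cv2.INTER_CUBIC))
cv2.imwrite('pics/t13c.png',cv2.resize(c[90:210,120:260],None,fx=5,fy=5,interpolation=cv2.INTER_CUBIC))"
```

```text
clock: 39.35
tool_pos: [0.5818, -0.11, 0.2539]
orientation: [-180.0, -0.0, -27.9]
force: [0.2, -0.4, 0.3]
opening: 0.0599
at [ 0.5818 -0.11    0.2539] rpy [-1.7996e+02 -3.0000e-02 -2.7930e+01] op 59.9 j [  8.  12.  -8.  -0. -70.  54.] t 39.35 F [ 0.2 -0.4  0.3]
shift [ 0.003 -0.003  0.214] turn 0.0
```

View pics/s13c.png

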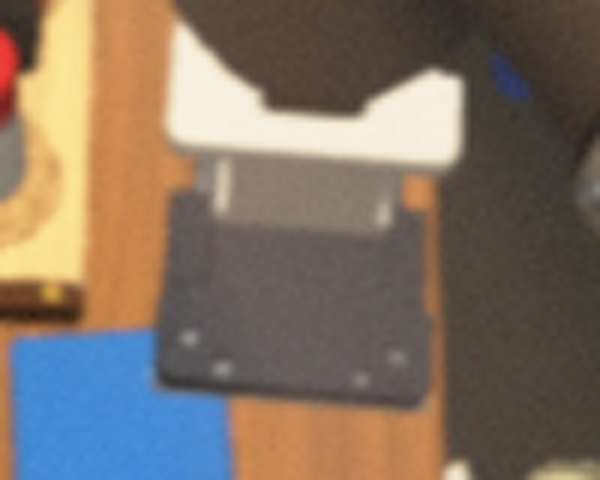

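View pics/t13c.png

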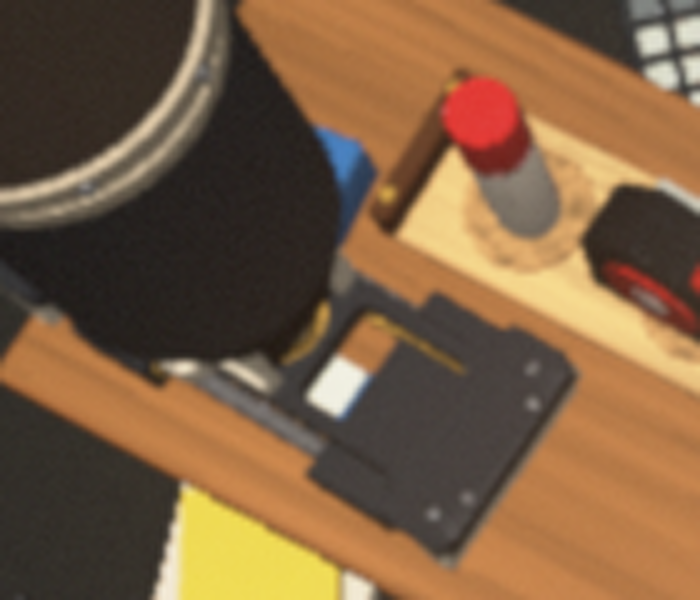

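```bash
python3 -m creep '[[0,0,0.05,0,60],[0,0,0.09,0,60],[0,0,0.12,0,60],[0,0,0.14,0,60],[0,0,0.16,0,60],[0,0,0.18,0,60],[0,0,0.2,0,60],[0,0,0.2,0,60]]'
python3 go.py .5822 -.1099 .2325 -28
```

```text
clock: 40.12
tool_pos: [0.5814, -0.1099, 0.2331]
orientation: [-180.0, 0.0, -27.9]
force: [-0.2, 0.2, -0.1]
opening: 0.0596
at [ 0.5814 -0.1099  0.2331] rpy [-1.7997e+02  2.0000e-02 -2.7930e+01] op 59.6 j [  8.  13. -10.  -0. -68.  54.] t 40.12 F [-0.2  0.2 -0.1]
shift [ 0.007 -0.004  0.006] turn 0.0
```

```bash
python3 -m creep '[[0,0,0,0,57],[0,0,0,0,54],[0,0,0,0,51],[0,0,0,0,48],[0,0,0,0,44],[0,0,0,0,40],[0,0,0,0,30],[0,0,0,0,20]]'
python3 -m creep '[[0,0,0,0,0],[0,0,0,0,0],[0,0,0,0,0],[0,0,0,0,0],[0,0,0,0,0],[0,0,0,0,0],[0,0,0,0,0],[0,0,0,0,0]]'
python3 -m creep '[[0,0,-0.05,0,0],[0,0,-0.15,0,0],[0,0,-0.35,0,0],[0,0,-0.55,0,0],[0,0,-0.75,0,0],[0,0,-0.9,0,0],[0,0,-1,0,0],[0,0,-1,0,0]]'
python3 go.py .571 -.3815 .36 -114.7
python3 -c "
from h import *
c=snap('top','t14')['img']
cv2.imwrite('pics/t14c.png',cv2.resize(c[90:210,120:260],None,fx=5,fy=5,interpolation=cv2.INTER_CUBIC))"
```

```text
clock: 40.78
tool_pos: [0.5816, -0.1099, 0.2337]
orientation: [-179.9, -0.0, -27.9]
force: [-0.4, -0.2, 0.5]
opening: 0.0513
clock: 41.45
tool_pos: [0.5816, -0.1099, 0.2337]
orientation: [-180.0, -0.0, -27.9]
force: [0.0, 1.7, 1.8]
opening: 0.0518
clock: 42.12
tool_pos: [0.5823, -0.1102, 0.3364]
orientation: [-179.9, -0.2, -27.9]
force: [-0.5, 0.2, 0.1]
opening: 0.0515
at [ 0.5823 -0.1102  0.3364] rpy [-179.86   -0.21  -27.92] op 51.5 j [  8.  10.   0.   0. -80.  54.] t 42.12 F [-0.5  0.2  0.1]
shift [ 1.171  2.45  -0.236] turn 0.482
```

View pics/t14c.png

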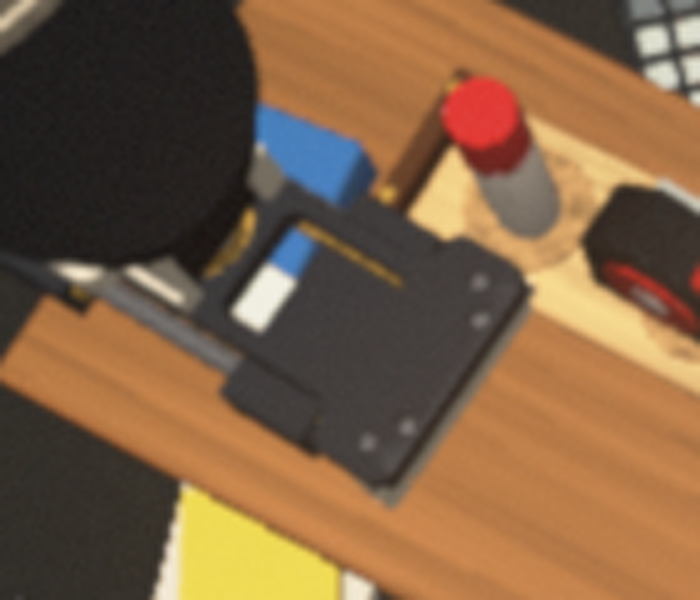

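```bash
python3 -m creep '[[0,0.1,-0.4,0,0],[0,0.25,-0.6,0.02,0],[0,0.4,-0.6,0.06,0],[0,0.6,-0.6,0.1,0],[0,0.8,-0.6,0.14,0],[0,0.95,-0.6,0.18,0],[0,1,-0.6,0.2,0],[0,1,-0.6,0.2,0]]'
python3 go.py .5733 -.3765 .36 -114.7
```

```text
clock: 42.83
tool_pos: [0.5336, -0.1993, 0.3923]
orientation: [179.9, 0.1, -64.2]
force: [-0.4, 0.4, 0.4]
opening: 0.0513
at [ 0.5336 -0.1993  0.3923] rpy [ 1.7995e+02  9.0000e-02 -6.4190e+01] op 51.3 j [ -1.   7.   4.  -0. -87.  27.] t 42.83 F [-0.4  0.4  0.4]
shift [1.768 0.415 0.323] turn 0.281
```

```bash
python3 -m creep '[[0.15,0.05,0,0.03,0],[0.3,0.1,0,0.06,0],[0.45,0.2,0,0.1,0],[0.6,0.3,0,0.14,0],[0.8,0.35,0,0.18,0],[0.9,0.41,0,0.22,0],[0.95,0.41,0,0.25,0],[0.95,0.41,0,0.28,0]]'
python3 go.py .5733 -.3765 .36 -114.7
```

```text
clock: 43.5
tool_pos: [0.5398, -0.3023, 0.3916]
orientation: [179.9, 0.0, -114.5]
force: [-0.2, -0.3, -0.9]
opening: 0.0517
at [ 0.5398 -0.3023  0.3916] rpy [ 1.7986e+02  3.0000e-02 -1.1450e+02] op 51.7 j [-11.  12.  10.  -0. -88. -13.] t 43.5 F [-0.2 -0.3 -0.9]
shift [ 0.536 -0.613  0.316] turn 0.001
```

```bash
python3 -m creep '[[0.1,-0.1,0,0,0],[0.2,-0.2,0.1,0,0],[0.3,-0.35,0.2,0,0],[0.4,-0.45,0.3,0,0],[0.5,-0.55,0.4,0,0],[0.535,-0.61,0.5,0.001,0],[0.535,-0.61,0.55,0.001,0],[0.535,-0.61,0.55,0.001,0]]'
python3 -m creep '[[0,0,0.15,0,0],[0,0,0.3,0,0],[0,0,0.45,0,0],[0,0,0.55,0,0],[0,0,0.65,0,0],[0,0,0.72,0,0],[0,0,0.74,0,0],[0,0,0.74,0,0]]'
python3 go.py .5733 -.3765 .2445 -114.7
python3 -c "
from h import *
c=snap('top','t15')['img']
cv2.imwrite('pics/t15c.png',cv2.resize(c[120:240,240:390],None,fx=5,fy=5,interpolation=cv2.INTER_CUBIC))"
```

```text
clock: 44.17
tool_pos: [0.5726, -0.3755, 0.3358]
orientation: [179.8, 0.1, -114.5]
force: [0.0, 0.4, -0.6]
opening: 0.0515
clock: 44.83
tool_pos: [0.5731, -0.3754, 0.2642]
orientation: [180.0, 0.0, -114.5]
force: [-0.0, 0.8, -1.1]
opening: 0.0512
at [ 0.5731 -0.3754  0.2642] rpy [ 1.7999e+02  4.0000e-02 -1.1450e+02] op 51.2 j [-17.  20.   5.  -0. -75.  -7.] t 44.83 F [-0.   0.8 -1.1]
shift [ 0.009 -0.006  0.197] turn 0.001
```

View pics/t15c.png

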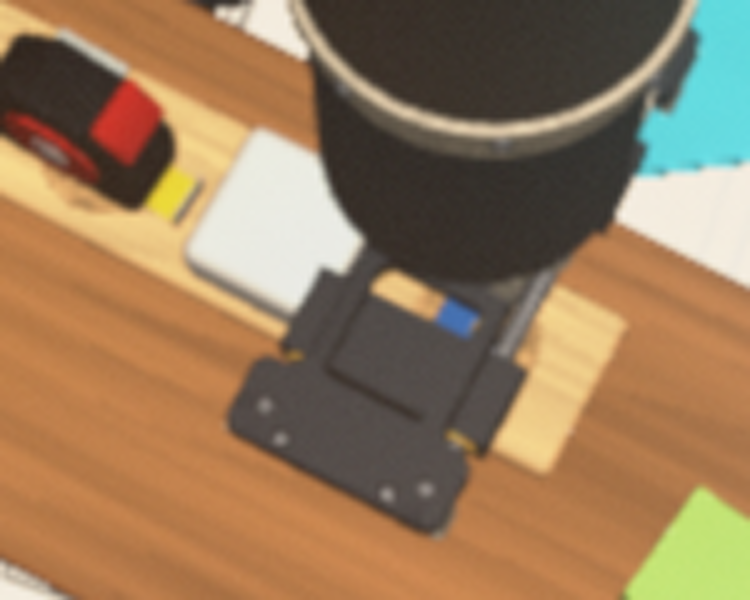

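```bash
python3 -m creep '[[0.005,-0.005,0.05,0,0],[0.01,-0.005,0.09,0,0],[0.01,-0.005,0.12,0,0],[0.01,-0.005,0.15,0,0],[0.01,-0.005,0.17,0,0],[0.01,-0.005,0.185,0,0],[0.01,-0.005,0.195,0,0],[0.01,-0.005,0.195,0,0]]'
python3 go.py .5733 -.3765 .2445 -114.7
python3 -m creep '[[0,0,0.005,0,0],[0,0,0.008,0,0],[0,0,0.01,0,0],[0,0,0.012,0,0],[0,0,0.012,0,0],[0,0,0.012,0,0],[0,0,0.012,0,0],[0,0,0.012,0,0]]'
```

```text
clock: 45.55
tool_pos: [0.5732, -0.3766, 0.2446]
orientation: [180.0, 0.0, -114.5]
force: [0.6, 0.3, -0.1]
opening: 0.0513
at [ 0.5732 -0.3766  0.2446] rpy [ 1.7999e+02  4.0000e-02 -1.1451e+02] op 51.3 j [-17.  21.   4.  -0. -73.  -7.] t 45.55 F [ 0.6  0.3 -0.1]
shift [-0.002 -0.001  0.001] turn 0.001
clock: 46.22
tool_pos: [0.5732, -0.3767, 0.2438]
orientation: [-180.0, 0.0, -114.5]
force: [-0.3, 0.9, 0.6]
opening: 0.0514
```

```bash
python3 -m creep '[[0,0,0.005,0,0],[0,0,0.006,0,0],[0,0,0.006,0,0],[0,0,0.006,0,0],[0,0,0.006,0,0],[0,0,0.006,0,0],[0,0,0.006,0,0],[0,0,0.006,0,0]]'
python3 -m creep '[[0,0,0,0,54],[0,0,0,0,56],[0,0,0,0,60],[0,0,0,0,64],[0,0,0,0,70],[0,0,0,0,70],[0,0,0,0,70],[0,0,0,0,70]]'
python3 -m creep '[[0,0,-0.15,0,70],[0,0,-0.35,0,70],[0,0,-0.7,0,70],[0,0,-1,0,70],[0,0,-1,0,70],[0,0,-1,0,70],[0,0,-1,0,70],[0,0,-1,0,70]]'
python3 -m creep '[[0,0.2,-0.5,0,70],[0,0.4,-1,0,70],[-0.2,0.7,-1,0,70],[-0.5,1,-1,0,70],[-0.8,1,-1,0,70],[-1,1,-1,0,70],[-1,1,-1,0,70],[-1,1,-1,0,70]]'
python3 go.py .55 -.17 .45 -114.7
python3 -c "
from h import *
b=snap('side','s16')['img'];snap('wrist','w16')
cv2.imwrite('pics/s16c.png',cv2.resize(b[110:320,250:400],None,fx=3.3,fy=2.8,interpolation=cv2.INTER_CUBIC))"
```

```text
clock: 46.88
tool_pos: [0.5733, -0.3767, 0.2437]
orientation: [-180.0, 0.0, -114.5]
force: [-2.0, 1.8, 5.0]
opening: 0.0515
clock: 47.55
tool_pos: [0.5732, -0.3767, 0.243]
orientation: [-180.0, 0.0, -114.5]
force: [0.1, -0.1, -0.2]
opening: 0.0702
clock: 48.22
tool_pos: [0.5727, -0.3764, 0.3418]
orientation: [179.9, 0.1, -114.5]
force: [-0.1, 0.3, -0.6]
opening: 0.0704
clock: 48.88
tool_pos: [0.5237, -0.2431, 0.4424]
orientation: [179.9, 0.0, -114.4]
force: [-0.2, -0.1, -0.6]
opening: 0.0703
at [ 0.5237 -0.2431  0.4424] rpy [ 1.7994e+02  3.0000e-02 -1.1438e+02] op 70.3 j [ -6.   8.  11.  -0. -93. -19.] t 48.88 F [-0.2 -0.1 -0.6]
shift [-0.775  0.062 -0.076] turn 0.002
```

View pics/s16c.png

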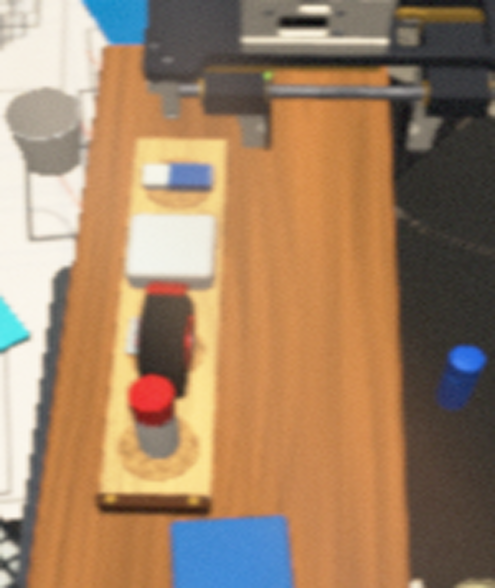

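View pics/w16.png

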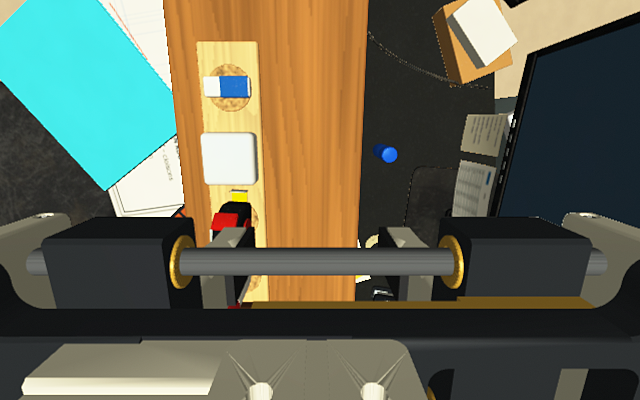

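```bash
python3 -m creep '[[-0.2,0.1,-0.2,0,70],[-0.4,0.1,-0.4,0,70],[-0.7,0.1,-0.7,0,70],[-1,0.1,-0.9,0,70],[-1,0.1,-0.9,0,70],[-1,0.1,-0.9,0,70],[-1,0.1,-0.9,0,70],[-1,0.1,-0.9,0,70]]'
python3 -m creep '[[-0.2,0,-0.2,0,70],[-0.4,0,-0.4,0,70],[-0.7,0,-0.7,0,70],[-1,0,-1,0,70],[-1,0,-1,0,70],[-1,0,-1,0,70],[-1,0,-1,0,70],[-1,0,-1,0,70]]'
python3 -c "
from h import *
b=snap('top','t17')['img'];snap('side','s17');w=snap('wrist','w17')['img'];a=load('w16')['img']
cv2.imwrite('pics/t17c.png',cv2.resize(b[80:230,180:380],None,fx=4,fy=4,interpolation=cv2.INTER_CUBIC))
cv2.imwrite('pics/w16c.png',cv2.resize(a[30:230,180:280],None,fx=5,fy=3,interpolation=cv2.INTER_CUBIC))
cv2.imwrite('pics/w17c.png',cv2.resize(w[0:240,130:330],None,fx=2.5,fy=2.5,interpolation=cv2.INTER_CUBIC))"
```

```text
clock: 49.65
tool_pos: [0.5556, -0.1502, 0.532]
orientation: [179.9, -0.0, -114.6]
force: [0.2, -0.9, 0.4]
opening: 0.0698
clock: 50.32
tool_pos: [0.597, -0.0594, 0.632]
orientation: [179.9, -0.0, -114.6]
force: [0.4, -0.2, -0.3]
opening: 0.07
```

View pics/t17c.png

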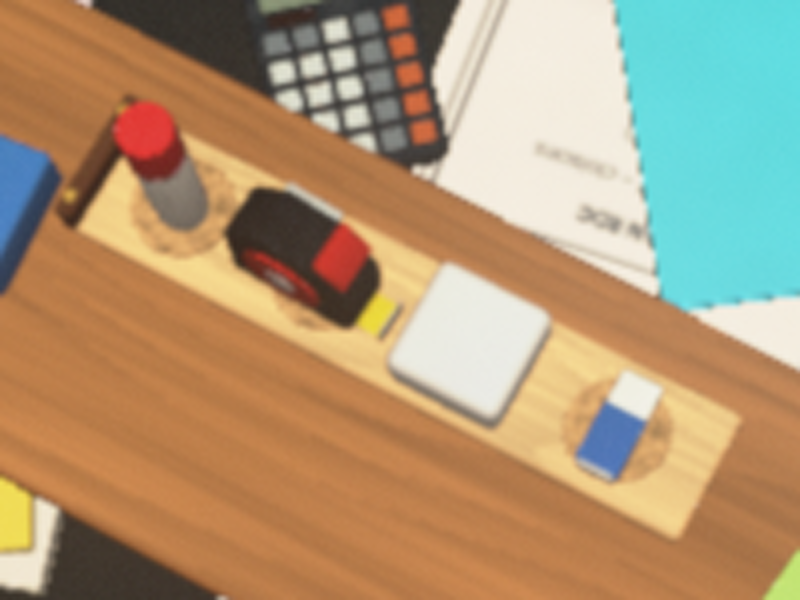

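View pics/w16c.png

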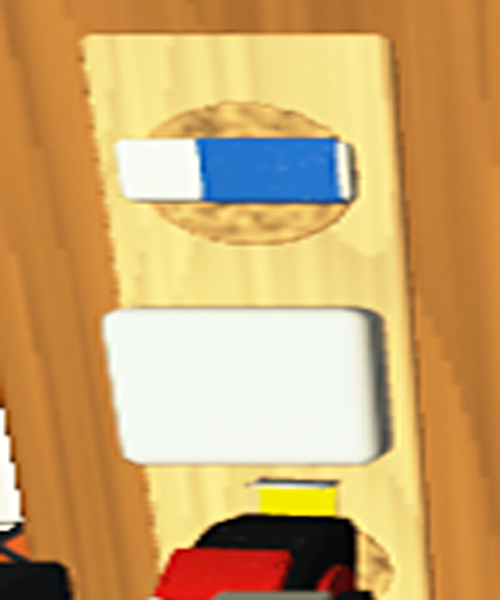

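View pics/w17c.png

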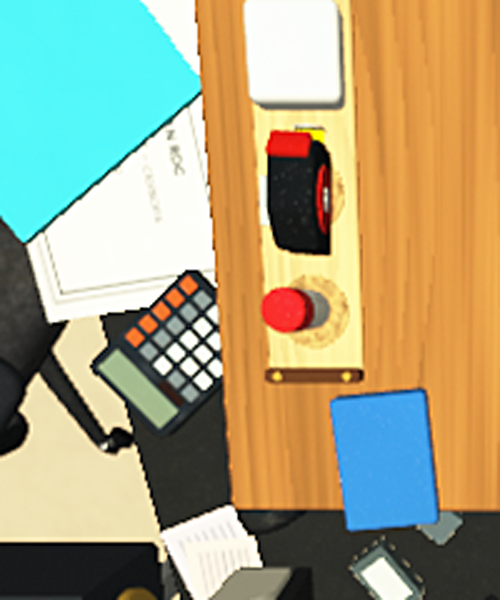

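Run:
```python
from m import *
ux=np.array([.908,-.418]);uy=np.array([.418,.908])
t=load('t17'); q=lambda a,b,z:pix2w(t,(a+.5)/4-.5+180,(b+.5)/4-.5+80,z)[:2]
M=[np.array(m) for m in [(.670,-.1638),(.6370,-.2363),(.6038,-.309),(.571,-.3815)]]
def off(p,i): d=p-M[i]; return (d@ux*1e3).round(1),(d@uy*1e3).round(1)
print('mat4',off(q(618,430,.24),3))
e=np.mean([q(*p,.253) for p in [(623,371),(663,383),(614,481),(576,461)]],0); print('eraser top',off(e,3))
c=np.mean([q(*p,.268) for p in [(449,263),(551,322),(494,420),(389,357)]],0); print('charger top',off(c,2))
print('glue top',off(q(147,129,.334),0))
print('tape hook mid',off(q(388,320,.26),1),'back',off(q(244,214,.28),1))
w=load('w16'); q2=lambda a,b,z:pix2w(w,(a+.5)/5-.5+180,(b+.5)/3-.5+30,z)[:2]
e=np.mean([q2(*p,.253) for p in [(116,139),(350,138),(352,201),(124,201)]],0); print('eraser w',off(e,3),'mat4',off(q2(252,173,.24),3))
c=np.mean([q2(*p,.268) for p in [(104,309),(370,309),(380,464),(124,464)]],0); print('charger w',off(c,2))
v=load('w17'); q3=lambda a,b,z:pix2w(v,(a+.5)/2.5-.5+130,(b+.5)/2.5-.5,z)[:2]
print('glue w17',off(q3(287,310,.334),0))
h=lambda a,b,z:off(q3(a,b,z),1)
print('tape clip outer', h(262,200,.27),'dial outer',h(332,205,.27))
v=load('w12'); q4=lambda a,b,z:pix2w(v,(a+.5)/4-.5+255,(b+.5)/3.5-.5+30,z)[:2]
print('w12 tape clip',[off(q4(*p,z),1) for p in [(502,87),(636,87)] for z in (.25,.27,.29)],'back',[off(q4(409,210,z),1) for z in (.25,.27,.29)],'dial',off(q4(563,258,.27),1))
```

```text
mat4 (np.float64(-0.5), np.float64(-0.1))
eraser top (np.float64(-0.9), np.float64(-0.4))
charger top (np.float64(-1.2), np.float64(-2.0))
glue top (np.float64(-0.0), np.float64(-1.9))
tape hook mid (np.float64(-8.6), np.float64(-41.3)) back (np.float64(-0.2), np.float64(38.3))
eraser w (np.float64(-1.2), np.float64(-0.2)) mat4 (np.float64(-1.2), np.float64(-0.6))
charger w (np.float64(-1.5), np.float64(-1.5))
glue w17 (np.float64(-2.6), np.float64(-0.9))
tape clip outer (np.float64(24.4), np.float64(8.9)) dial outer (np.float64(-21.5), np.float64(11.9))
w12 tape clip [(np.float64(28.8), np.float64(18.6)), (np.float64(25.0), np.float64(22.8)), (np.float64(21.2), np.float64(27.0)), (np.float64(27.0), np.float64(-14.7)), (np.float64(23.3), np.float64(-8.5)), (np.float64(19.5), np.float64(-2.2))] back [(np.float64(-3.0), np.float64(42.4)), (np.float64(-4.8), np.float64(45.1)), (np.float64(-6.6), np.float64(47.8))] dial (np.float64(-19.4), np.float64(8.1))
```

Run:
```python
from h import *
a=load('top0')['img'][210:260,355:410].astype(int);b=load('t17')['img'][210:260,355:410].astype(int)
print('sticky diff',abs(a-b).mean(),abs(a-b).max())
o=ctrl.get_obs();print(o['clock'],o['force'].round(1),abs(o['qvel']).max())
print(workorder.close_job())
```

```text
sticky diff 0.9387878787878788 5
50.4667 [-0.7  0.   0.3] 0.610969470685934
the job is handed in; nothing more can be done
None
```

The four things are lined up on the board in order of height. From the end stop to the open end they are the glue stick with the red cap, the tape measure, the white charger and the eraser. Each one stands upright on its own mat and has been let go. I handed the job in at 50.5 s with the gripper clear above everything.

**How centred they are:** in the last top and wrist pictures, the glue stick, charger and eraser are within about 2 to 2.6 mm of their mat centres. The top view puts the tape measure within about 1.5 mm along the board. Across the board it fits within a few mm, because I had only its outline to judge by.

**Sticky notes:** the before and after pictures show no change, so the pad was not moved.

**What disagreed:**
- The side camera reads about 3 mm off the other cameras in x, so I measured positions relative to the mats.
- One picture taken before I let the glue stick go suggested it was 3 to 4 mm off. I shifted it 2 mm, and later views showed it within about 2.6 mm.

**Eraser orientation:** I gripped it by its ends, because a grip across its width would have run the gripper into the glue stick. It now lies across the board, turned about a quarter turn from how it started, but still flat.

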